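Start the paint shaker

ROBOT

A 6-joint arm with a two-finger parallel gripper is mounted at the origin on the work surface. World frame = base frame: x ahead of the robot, y to its left, z up, the work surface at z = 0. Lengths are in m, angles in rad, forces in N, time in s.
With the tool pointing down it reaches from about 0.3 to 0.85 m from the base axis. Payload 4.2 kg.
Tool frame: the origin (TCP) lies between the finger pads; the fingertips stand 8 mm ahead of it and the grasp point (between the pads) lies 11 mm behind it (robot.tcp_to_tips is the distance from the TCP to the fingertips, in m); z points along the fingers, y is the line along which they close (so a half turn about z gives the same grasp; the last joint's range is limited). The gripper opens to 91 mm and grips with 3 to 60 N. Pads are 32 mm wide; open, the fingers measure 118 mm over their backs; the gripper's body (76 mm by 178 mm) begins 60 mm behind the grasp point.
Start: joints at [-1.267, 0.32, 1.565, -0, 1.257, -0.02], TCP at [0.183, -0.545, 0.222] pointing down, gripper open.
Joint ranges: [-3.11, 3.11], [-0.84, 2.01], [0.21, 2.61], [-1.34, 4.49], [0.05, 2.63], [-2.56, 2.56]. Speed limits (rad/s): [2.57, 2.57, 3.14, 3.14, 3.14, 3.14].

INTERFACE

Orientations are given as [roll, pitch, yaw] about the fixed x, y, z axes, in that order (R = Rz(yaw) Ry(pitch) Rx(roll)).
In Python, from rig import robot, viewer gives the robot as it stands.
- The arm moves only by the shell command python3 -m handwheel 'ROWS' [OPENING]. ROWS is text: rows parted by semicolons, each of 6 numbers parted by spaces: the shift along the world's x, y, z normalised to -1 to 1, where 1 is 4 cm, then the turn, a rotation vector about the world's x, y, z normalised to -1 to 1, where 1 is 6 degrees. A call has 1 to 5 rows; each row shifts and turns the commanded pose from where the row before left it; what a row does not reach is not made up. A row lasts 1/10 s, in which the tool goes at most 50 mm and 8.59 degrees, less where a joint would pass 70% of its speed; a pose out of reach is approached as far as the arm can. A call with a number of a shift or a turn outside -1 to 1 is refused whole. A call with a gripper value outside its range is refused whole. OPENING is the closure, from 0 (fully open) to 1 (shut), set as the call begins (- or left out, the last holds). The fingers move at their own pace and stop on an object; the grip force is fixed at half the most. Time passes only in rows, so rows that do not move let the fingers close. It gives the time, the measured TCP pose, the force, the opening and the grip force at its end, in the units of the state.
- robot.read_state(): the state, without advancing time (a new reading comes with each control period).
- viewer.snapshot(name): name is "scene" or "top" or "wrist"; returns the picture (400x640x3 uint8, red, green, blue); there is no depth.
- viewer.camera_info(name): a dict with "K" (3x3 intrinsics, pixels), "R" (3x3) and "t" (3): a world point X has camera coordinates R X + t; the wrist camera has in their place "mount" (4x4, takes a point from camera to tool coordinates, whose origin is the TCP and whose axes are the flange's). Camera axes: x right, y down, z forward; pixel columns grow to the right and rows downward; lengths in m; the calibration is good to about 2 mm. A picture is of the moment at which its call begins: read the wrist's pose just before it. camera_info takes no time and is no camera call.
- robot.close_job(): hands the job in; it is judged then, once.
The state is a dict: "clock": time; "joint_pos": joint angles; "qvel": joint speeds; "joint_torque": joint torques, N m; "eef_pos": TCP position; "orientation": TCP orientation; "contact_force": force on the tool from outside, world axes, zero at the start; "ft_torque": the same for the moment, N m; "finger_gap": finger opening in m; "finger_force": force on a finger pad.
Only numpy, scipy, OpenCV 4.12 (cv2) and the standard library are available. Lean on these libraries where they do the work, as an engineer would, in place of code of your own. Each camera call takes 0.05 s, during which the arm holds its last target. There are 200 camera calls.

TASK

Get the paint shaker going: move the pencil box off its rack and set it down flat in the middle of the cork mat, and stand every paint jar upright in a cell of the rack, right down on the cell's floor. Then bring the sprung clamp handle forward and down until its catch holds it, and only after that put the key from the wooden block all the way into the key switch and turn it clockwise as far as it goes, leaving it there. Leave the tall paint bottle where it is.

Things in the scene. Friction and masses are not known exactly. Their poses are not given: they have to be found in the camera images.
- jar0: a lidded poster-paint jar: plain white plastic body 46 mm in diameter and 60 mm tall, white screw lid 42 mm in diameter above it, 85 mm tall in all, about 0.2 kg; stands on the table; origin at the centre of its underside, z up. Two to four jars are present, all alike (an absent one reads None)
- jar1: a lidded poster-paint jar: plain white plastic body 46 mm in diameter and 60 mm tall, white screw lid 42 mm in diameter above it, 85 mm tall in all, about 0.2 kg; stands on the table; origin at the centre of its underside, z up. Two to four jars are present, all alike (an absent one reads None)
- jar2: a lidded poster-paint jar: plain white plastic body 46 mm in diameter and 60 mm tall, white screw lid 42 mm in diameter above it, 85 mm tall in all, about 0.2 kg; stands on the table; origin at the centre of its underside, z up. Two to four jars are present, all alike (an absent one reads None)
- jar3: a lidded poster-paint jar: plain white plastic body 46 mm in diameter and 60 mm tall, white screw lid 42 mm in diameter above it, 85 mm tall in all, about 0.2 kg; stands on the table; origin at the centre of its underside, z up. Two to four jars are present, all alike (an absent one reads None)
- cell0 (a point): centre of the floor of one of the four square cells of the shaker's rack, side by side along the shaker's y, 64 mm apart. A cell is a recess 54 x 54 mm and 25 mm deep in the flat-topped rack block (top 55 mm above the table, x -70 to 85 mm and y -133 to 133 mm in the shaker frame), 10 mm of metal between cells; its floor is 30 mm above the table
- cell1 (a point): centre of the floor of one of the four square cells of the shaker's rack, side by side along the shaker's y, 64 mm apart. A cell is a recess 54 x 54 mm and 25 mm deep in the flat-topped rack block (top 55 mm above the table, x -70 to 85 mm and y -133 to 133 mm in the shaker frame), 10 mm of metal between cells; its floor is 30 mm above the table
- cell2 (a point): centre of the floor of one of the four square cells of the shaker's rack, side by side along the shaker's y, 64 mm apart. A cell is a recess 54 x 54 mm and 25 mm deep in the flat-topped rack block (top 55 mm above the table, x -70 to 85 mm and y -133 to 133 mm in the shaker frame), 10 mm of metal between cells; its floor is 30 mm above the table
- cell3 (a point): centre of the floor of one of the four square cells of the shaker's rack, side by side along the shaker's y, 64 mm apart. A cell is a recess 54 x 54 mm and 25 mm deep in the flat-topped rack block (top 55 mm above the table, x -70 to 85 mm and y -133 to 133 mm in the shaker frame), 10 mm of metal between cells; its floor is 30 mm above the table
- pencil_box: a closed wooden pencil box with a brass clasp, 56 mm (its x) by 130 mm (its y) by 55 mm high, 0.25 kg; it has been left lying on the rack's flat top (55 mm above the table) across the cells; origin at the centre of its underside, z up
- mat: a square cork mat 130 x 130 mm, 4 mm thick, fixed on the table; origin at the centre of its underside
- shaker: the paint-jar shaker: a low grey fixed machine with an aluminium four-cell rack, a hinged clamp frame behind it and a key switch on a black pod at the rack's -y end. Origin on the table under the middle of the row of cells; x points away from the robot to the hinge, y along the row. Base x -75 to 180 mm, y -255 to 145 mm
- clamp (a joint): clamp frame angle (rad): 0 raised (83 degrees above level, sprung up); grows as its handle comes forward and down; 1.45 level over the jar lids, at its stop. Near 1.05 to 1.25 a sprung catch resists (some 7 N at the handle); beyond, it snaps over and holds the frame at 1.35 to 1.45. Let go earlier it springs up. Level, it clears seated lids by 4 mm; an unseated jar blocks it
- clamp_handle (a point): centre of the clamp's black handle: a round bar, 16 mm in diameter, 150 mm long along the shaker's y, 110 mm of it free between the two side arms; 215 mm from the hinge axis; it swings and turns with the frame. 343 mm above the table when raised; 130 mm when down, then 65 mm on the robot's side of the cells. A 30 mm wide crossbar, 150 mm from the hinge, comes down on the jars
- clamp_hinge (a point): middle of the clamp's hinge axis, which runs along the shaker's y, 150 mm behind the row of cells and 130 mm above the table; fixed to the shaker
- switch (a joint): angle of the key switch's steel cylinder (rad): starts between 0 and 0.2 (off) and grows as the cylinder turns clockwise seen from above, to a stop at 1.40 (running); stays where it is left (friction about 0.06 N m). At 0 the key slot lies along the shaker's x
- slot_floor (a point): centre of the bottom of the key slot in the steel switch cylinder (52 mm in diameter); this frame turns with the cylinder, its x along the slot. The slot is 20.5 x 10.5 mm with a 2.5 mm chamfer and 28 mm deep, from the cylinder's flat top, 84 mm above the table, to this point 56 mm above the table
- key: the shaker's key, standing blade down in its wooden block: steel blade 18 mm (key x) by 8 mm (y), 40 mm long with a 4 mm stepped tip (14 x 5 mm); above it a flat black bow 44 (x) by 10 (y) by 36 mm high; 0.06 kg. Origin at the blade's tip, z up. Grip the bow, its centre 58 mm above the tip, across y. In the block the tip is 10 mm above the table. Works either way round
- key_block: a fixed wooden block 64 x 64 x 40 mm with a slot 22 x 12 mm, 30 mm deep, that holds the key upright; origin at the centre of its underside, the slot along its x
- bottle: a tall paint bottle, 52 mm in diameter, 160 mm tall, standing among the jars; not to be used. Origin at the centre of its underside
Not all that is in view belongs to the job. Leave any green look-alike of the jar0 alone. There is more than one size of the key; the one meant has the size given above.

How it is judged:
By the outcome, as a careful person would: the job done as asked, in the order asked, and still so for the second after the job is handed in, with the robot touching nothing.
Of jar0, jar1, jar2, jar3 only 2 to 4 are there at a start; the rules pass over those that are not, and their reading is None.
At some moment in a run one of pencil_box may be knocked a few centimetres aside while the robot is not near it.
It also fails if it takes over 210 s, if anything falls off the work surface, if the arm or the gripper's body presses on something with over 40 N, if the wrist force passes 120 N, or if a joint passes its speed limit or range.

## Working session

There is one attempt and no reset: what is moved stays moved. The work goes in short steps, Python scripts to look and compute and a shell command to move; the robot and the scene stay as the last step left them, time stands still between calls to the robot, and variables do not carry over. Pictures are saved under pics/ and viewed, at most 14 in all, crops included, and the job is handed in when it is done.

```bash
ls; mkdir -p pics
python3 - <<'E'
from rig import robot, viewer
import cv2,json,numpy as np
s=robot.read_state();print({k:np.round(v,3).tolist() for k,v in s.items()})
for n in("scene","top","wrist"):
    im=viewer.snapshot(n);cv2.imwrite(f"pics/{n}0.png",im[:,:,::-1])
    print(n,{k:np.round(v,4).tolist() for k,v in viewer.camera_info(n).items()})
E
```

```text
pics
{'clock': 0.0, 'joint_pos': [-1.267, 0.32, 1.566, 0.0, 1.257, -0.02], 'qvel': [0.0, -0.001, -0.0, -0.0, 0.001, 0.0], 'joint_torque': [0.001, -41.246, -23.197, 0.073, 0.046, -0.0], 'eef_pos': [0.183, -0.545, 0.221], 'orientation': [-3.14, -0.0, 0.324], 'contact_force': [1.075, -0.065, 0.293], 'ft_torque': [-0.011, 0.025, 0.03], 'finger_force': 0.0, 'finger_gap': 0.091}
scene {'K': [[443.9049, 0.0, 320.6398], [0.0, 443.9049, 203.6006], [0.0, 0.0, 1.0]], 'R': [[0.7467, 0.6651, 0.0076], [0.3721, -0.4082, -0.8336], [-0.5513, 0.6253, -0.5523]], 't': [-0.4403, -0.0316, 1.4802]}
top {'K': [[406.1114, 0.0, 315.3277], [0.0, 406.1114, 197.9621], [0.0, 0.0, 1.0]], 'R': [[0.0088, -0.9998, 0.0161], [-0.9965, -0.0101, -0.0832], [0.0833, -0.0154, -0.9964]], 't': [0.0226, 0.5909, 1.4309]}
wrist {'K': [[341.7032, 0.0, 319.3098], [0.0, 341.7032, 197.7535], [0.0, 0.0, 1.0]], 'mount': [[0.001, -0.9604, -0.2787, 0.0782], [1.0, 0.0008, 0.0009, 0.0009], [-0.0007, -0.2787, 0.9604, -0.1625], [0.0, 0.0, 0.0, 1.0]]}
```

View pics/scene0.png

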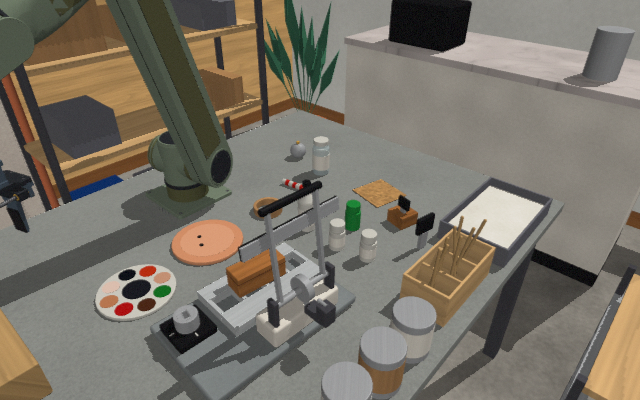

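View pics/top0.png

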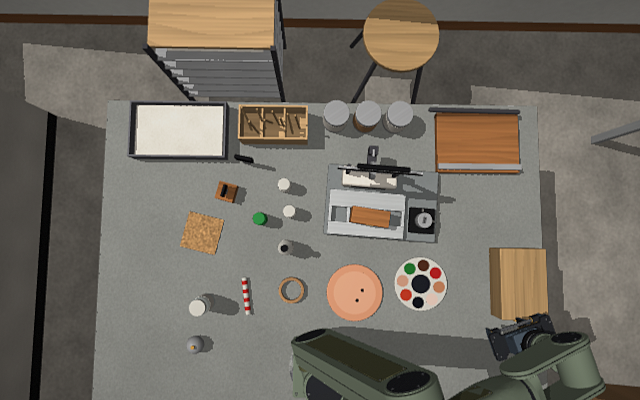

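The scene shows the shaker with the raised clamp, the pencil box on the rack, and jars near top-view pixels (284,185) and (289,212). There is a green look-alike at (260,218), something unclear at (285,247), the key block at (228,191), the mat at (202,232), and a second loose key at (245,158). I'll zoom in to settle the unclear one.

```bash
cat > h.py <<'E'
import numpy as np,cv2
from rig import robot,viewer
from scipy.spatial.transform import Rotation as Rot
def cam(n):
    c=viewer.camera_info(n)
    if n!="wrist": return c["K"],np.array(c["R"]),np.array(c["t"])
    s=robot.read_state();T=np.eye(4);T[:3,:3]=Rot.from_euler('xyz',s["orientation"]).as_matrix();T[:3,3]=s["eef_pos"]
    W=np.linalg.inv(T@np.array(c["mount"]));return c["K"],W[:3,:3],W[:3,3]
def ray(c,p):
    K,R,t=c;d=R.T@np.linalg.inv(K)@np.array([p[0],p[1],1.]);return -R.T@t,d
def onz(c,p,z):
    o,d=ray(c,p);return o+d*(z-o[2])/d[2]
def tri(c1,p1,c2,p2):
    o1,d1=ray(c1,p1);o2,d2=ray(c2,p2)
    A=np.stack([d1,-d2],1);s=np.linalg.lstsq(A,o2-o1,rcond=None)[0]
    a,b=o1+s[0]*d1,o2+s[1]*d2;return (a+b)/2,np.linalg.norm(a-b)
def proj(c,X):
    K,R,t=c;q=K@(R@np.asarray(X,float)+t);return q[:2]/q[2]
def blobs(m,amin=20):
    n,l,st,ce=cv2.connectedComponentsWithStats(m.astype(np.uint8))
    return [(st[i,:5].tolist(),ce[i].round(1).tolist()) for i in range(1,n) if st[i,4]>=amin]
E
python3 - <<'E'
import cv2,numpy as np
t=cv2.imread("pics/top0.png")[140:340,175:445]; s=cv2.imread("pics/scene0.png")[120:350,150:450]
cv2.imwrite("pics/tz.png",cv2.resize(t,None,fx=2.96,fy=2.96,interpolation=cv2.INTER_CUBIC))
cv2.imwrite("pics/sz.png",cv2.resize(s,None,fx=2.6,fy=2.6,interpolation=cv2.INTER_CUBIC))
E
```

```text
(no output)
```

View pics/tz.png

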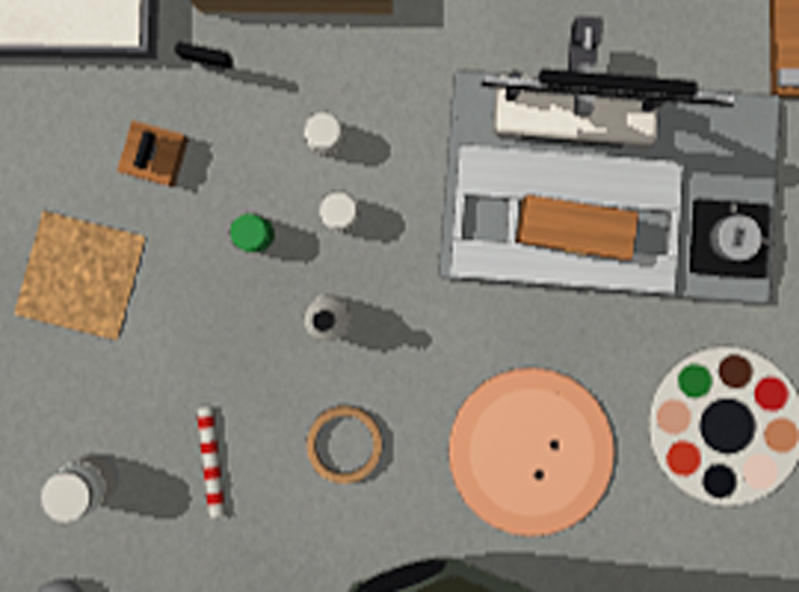

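View pics/sz.png

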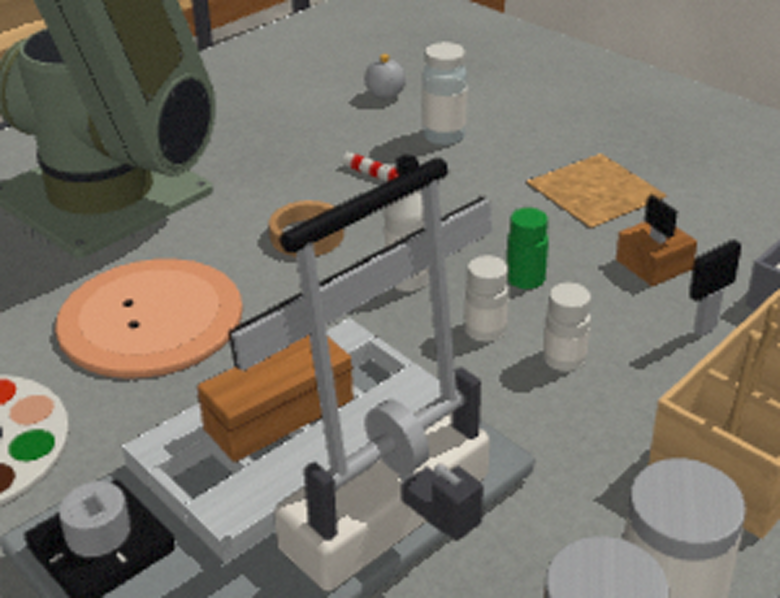

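Two jars are present, at crop pixels (322,131) and (338,211). The black-capped bottle is at (323,320) and the key stands in its block at (145,150). The larger key at (204,55) is a decoy. Next I measure.

```bash
cat > m1.py <<'E'
from h import *
t=cv2.imread("pics/top0.png");s=cv2.imread("pics/scene0.png");ct,cs=cam("top"),cam("scene")
def hsv(i):return cv2.split(cv2.cvtColor(i,cv2.COLOR_BGR2HSV).astype(int) if 0 else cv2.cvtColor(i,cv2.COLOR_BGR2HSV))
def roi(m,x0,y0,x1,y1):
    o=np.zeros(m.shape,bool);o[y0:y1,x0:x1]=m[y0:y1,x0:x1];return o
def rect(m):
    n,l,st,ce=cv2.connectedComponentsWithStats(m.astype(np.uint8));i=1+np.argmax(st[1:,4])
    c=max(cv2.findContours((l==i).astype(np.uint8),cv2.RETR_EXTERNAL,cv2.CHAIN_APPROX_NONE)[0],key=cv2.contourArea)
    return ce[i],cv2.boxPoints(cv2.minAreaRect(c)),st[i,4],cv2.approxPolyDP(c,5,True)[:,0]
h,S,V=hsv(t)
print("jars top",blobs(roi((V>190)&(S<40),265,170,310,260)))
print("rack",rect(roi((V>165)&(S<40),320,180,410,245)))
print("box",rect(roi((h<20)&(S>90),340,195,400,235)))
print("mat",rect(roi((h<25)&(S>80),175,205,230,260)))
print("block",rect(roi((h<20)&(S>90),212,175,245,207)))
print("keytop",rect(roi((V<45),212,175,245,207)))
print("cyl",rect(roi((V>100)&(S<40),410,205,436,236)))
print("handle",rect(roi((V<45),340,160,430,180)))
h,S,V=hsv(s)
print("S jars",blobs(roi((V>170)&(S<40),320,200,385,270)))
print("S box",rect(roi((h<20)&(S>90),220,240,295,300)))
print("S keytop",rect(roi((V<45),385,190,415,222)))
print("S cyl",rect(roi((V>120)&(S<40),165,295,205,340)))
print("S handle",rect(roi((V<45),250,175,330,220)))
E
python3 m1.py
```

```text
jars top [([278, 178, 11, 12, 98], [283.1, 183.6]), ([283, 206, 12, 11, 100], [288.5, 210.7])]
rack (array([364.77283951, 211.70222222]), array([[326.79538, 232.76262],
       [330.0696 , 188.56071],
       [405.28653, 194.13234],
       [402.0123 , 238.33424]], dtype=float32), np.int32(2025), array([[330, 190],
       [327, 232],
       [402, 237],
       [404, 196]], dtype=int32))
box (array([369.72741194, 216.50689127]), array([[348.69998, 222.09998],
       [351.08   , 205.43997],
       [390.28   , 211.03998],
       [387.9    , 227.69998]], dtype=float32), np.int32(653), array([[351, 208],
       [349, 221],
       [388, 226],
       [389, 211]], dtype=int32))
mat (array([201.5237366 , 232.67534456]), array([[179.33418, 245.56812],
       [188.41258, 210.55142],
       [223.6028 , 219.6748 ],
       [214.5244 , 254.6915 ]], dtype=float32), np.int32(1306), array([[190, 211],
       [180, 245],
       [214, 254],
       [223, 220]], dtype=int32))
block (array([226.58598726, 191.65286624]), array([[214.05385, 197.46921],
       [218.78462, 180.12305],
       [238.41539, 185.4769 ]
[... 1548 characters left out ...]
2(120), array([[400, 196],
       [398, 204],
       [408, 210],
       [409, 201]], dtype=int32))
S cyl (array([180.08090186, 307.44562334]), array([[165., 295.],
       [197., 295.],
       [197., 323.],
       [165., 323.]], dtype=float32), np.int32(754), array([[165, 296],
       [165, 320],
       [172, 316],
       [183, 323],
       [196, 316],
       [190, 302],
       [197, 295]], dtype=int32))
S handle (array([290.1245614 , 197.54912281]), array([[254.21576, 205.75049],
       [316.18762, 173.69608],
       [322.4212 , 185.74768],
       [260.44934, 217.8021 ]], dtype=float32), np.int32(570), array([[321, 183],
       [304, 180],
       [302, 189],
       [258, 213]], dtype=int32))
```

```bash
cat > m2.py <<'E'
from h import *
ct,cs=cam("top"),cam("scene")
np.set_printoptions(precision=4,suppress=True)
print("cams",ray(ct,(0,0))[0],ray(cs,(0,0))[0])
for a,b in[((283.1,183.6),(369,233)),((288.5,210.7),(337.3,222.3))]:
    print("jar",tri(ct,a,cs,b),onz(ct,a,.085))
P=np.array([onz(ct,p,.055) for p in [(330.07-.5+.5,188.6),(326.8,232.8),(402,238.3),(405.3,194.1)]])
print("rack",P,P.mean(0)); print("sides",[np.linalg.norm(P[i]-P[i-1]) for i in range(4)])
y=(P[0]+P[1]-P[2]-P[3])[:2];print("yaw",np.arctan2(-y[0],y[1]))
P=np.array([onz(ct,p,.11) for p in [(348.7,222.1),(351.08,205.44),(390.28,211.04),(387.9,227.7)]])
print("box",P.mean(0),[np.linalg.norm(P[i]-P[i-1]) for i in range(4)]);y=(P[0]+P[1]-P[2]-P[3])[:2];print("yaw",np.arctan2(-y[0],y[1]))
P=np.array([onz(ct,p,.004) for p in [(179.33,245.57),(188.4,210.55),(223.6,219.67),(214.5,254.7)]])
print("mat",P.mean(0),[np.linalg.norm(P[i]-P[i-1]) for i in range(4)]);y=(P[0]+P[1]-P[2]-P[3])[:2];print("yaw",np.arctan2(-y[0],y[1]))
print("key",tri(ct,(223.67,190.33),cs,(403.8,199)),onz(ct,(223.7,190.3),.086))
print("cyl",onz(ct,(424.2,219.9),.084))
print("handle", tri(ct,(386,168.5),cs,(290,197.5)))
print("bottle",onz(ct,(284.2,248),.16))
for z in (.034,.11): print("block/",onz(ct,(226.6,191.6),.04))
E
python3 m2.py
```

```text
cams [0.4695 0.0505 1.4745] [ 1.1566 -0.6457  0.7946]
jar (array([0.6344, 0.1406, 0.0832]), np.float64(0.0003030407472063028)) [0.6341 0.1404 0.085 ]
jar (array([0.5414, 0.1209, 0.0833]), np.float64(0.0009031561940956884)) [0.541  0.1205 0.085 ]
rack [[ 0.6217 -0.0229  0.055 ]
 [ 0.4667 -0.0124  0.055 ]
 [ 0.4499 -0.2752  0.055 ]
 [ 0.605  -0.2883  0.055 ]] [ 0.5358 -0.1497  0.055 ]
sides [np.float64(0.2658875712601507), np.float64(0.15533263313363205), np.float64(0.2633435275245064), np.float64(0.15566248682834394)]
yaw -0.06335079779014462
box [ 0.5226 -0.1534  0.11  ] [np.float64(0.1331539137140175), np.float64(0.05672261858632418), np.float64(0.13362274469197538), np.float64(0.056751617680393225)]
yaw -0.13232457618137208
mat [0.4635 0.4358 0.004 ] [np.float64(0.13021056103229767), np.float64(0.1288169989148297), np.float64(0.13128299815548486), np.float64(0.12879594985814577)]
yaw -0.24367241519456265
key (array([0.6099, 0.3449, 0.0816]), np.float64(0.0022495146567592097)) [0.6087 0.3431 0.086 ]
cyl [ 0.5139 -0.3457  0.084 ]
handle (array([ 0.651 , -0.163 ,  0.3461]), np.float64(0.005592656156380158))
bottle [0.4171 0.1288 0.16  ]
block/ [0.6088 0.3425 0.04  ]
block/ [0.6088 0.3425 0.04  ]
```

Measurements agree with the text: jar tops at 83 mm, handle at 346 mm, rack 155×266 mm, and the switch at shaker (0, −197 mm). Next I move over the pencil box.

```bash
python3 -m handwheel '.77 .89 0 0 0 .97;.77 .89 0 0 0 .97;.77 .89 0 0 0 .97;.77 .89 0 0 0 .97;.77 .89 0 0 0 .97' 0
python3 -m handwheel '.77 .89 0 0 0 .97;.77 .89 0 0 0 .97;.77 .89 0 0 0 .97;.77 .89 0 0 0 .97;.77 .89 0 0 0 .97'
python3 -m handwheel '.77 .89 0.5 0 0 .97;0 0 0 0 0 0;0 0 0 0 0 0'
python3 - <<'E'
from h import *
im=viewer.snapshot("wrist");cv2.imwrite("pics/w1.png",im[:,:,::-1])
im=viewer.snapshot("top");cv2.imwrite("pics/t1.png",im[:,:,::-1])
c=cam("wrist");a=-.0634;o=np.array([.5283,-.1492])
R=np.array([[np.cos(a),-np.sin(a)],[np.sin(a),np.cos(a)]])
for l,p in (("c+96",(0,.096,.03)),("c+32",(0,.032,.03)),("rackcorner",(-.07,-.133,.055)),("sw",(0,-.197,.084)),("boxtop",None)):
    X=[*(o+R@p[:2]),p[2]] if p else [.5226,-.1534,.11]
    print(l,np.round(X,4),proj(c,X))
E
```

```text
clock: 0.65
eef_pos: [0.3377, -0.3655, 0.2218]
orientation: [-3.141, -0.0, 0.835]
contact_force: [0.0, -0.1, -0.1]
finger_gap: 0.0911
finger_force: 0.0
clock: 1.15
eef_pos: [0.4918, -0.1874, 0.2218]
orientation: [-3.141, 0.0, 1.344]
contact_force: [1.1, -0.8, -0.5]
finger_gap: 0.0912
finger_force: 0.0
clock: 1.45
eef_pos: [0.5213, -0.1537, 0.2414]
orientation: [-3.141, 0.001, 1.443]
contact_force: [-1.0, 0.2, -0.6]
finger_gap: 0.0912
finger_force: 0.0
c+96 [ 0.5344 -0.0534  0.03  ] [320.7610419   73.34231513]
c+32 [ 0.5303 -0.1173  0.03  ] [324.61667748 136.06657797]
rackcorner [ 0.45   -0.2775  0.055 ] [273.02268318 287.19172634]
sw [ 0.5158 -0.3458  0.084 ] [337.98008045 348.10338785]
boxtop [ 0.5226 -0.1534  0.11  ] [322.26981081 187.62328952]
```

View pics/w1.png

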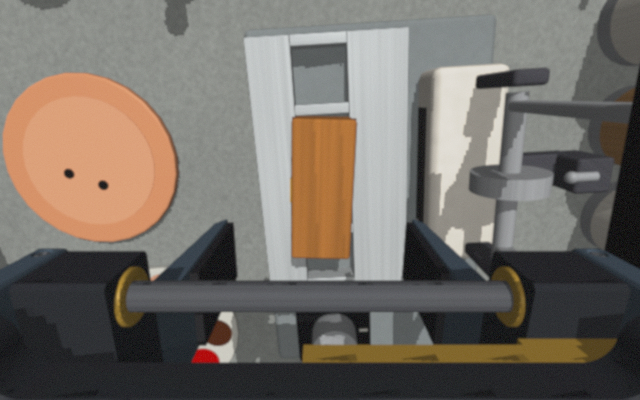

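The wrist view shows the box between the fingers, centred at pixel (324,188) against (322,188) predicted, and aligned. Cell +96 is at (320,74), also as predicted. I'll grasp it.

```bash
python3 -m handwheel '0 0 -.9 0 0 0;0 0 -.9 0 0 0;0 0 -.9 0 0 0;0 0 -.9 0 0 0;0 0 -.6 0 0 0'
python3 -m handwheel '0 0 0 0 0 0;0 0 0 0 0 0;0 0 0 0 0 0;0 0 0 0 0 0;0 0 0 0 0 0' 1
python3 -m handwheel '0 0 0 0 0 0;0 0 0 0 0 0;0 0 0 0 0 0;0 0 .5 0 0 0;0 0 .5 0 0 0'
```

```text
clock: 2.05
eef_pos: [0.5183, -0.1553, 0.0708]
orientation: [-3.137, -0.001, 1.438]
contact_force: [0.1, 0.1, -0.6]
finger_gap: 0.0912
finger_force: 0.0
clock: 2.55
eef_pos: [0.5223, -0.1547, 0.0751]
orientation: [3.138, 0.0, 1.441]
contact_force: [1.3, -0.4, 3.6]
finger_gap: 0.0562
finger_force: 29.9
clock: 3.05
eef_pos: [0.5198, -0.1539, 0.1131]
orientation: [-3.138, -0.001, 1.441]
contact_force: [0.6, 0.4, -2.9]
finger_gap: 0.0557
finger_force: 29.9
```

```bash
python3 -m handwheel '0 0 .8 0 0 0;0 0 .8 0 0 0;0 0 .8 0 0 0;0 0 .8 0 0 0;0 .3 0 0 0 0'
python3 -m handwheel '-.1 .8 0 0 0 -.07;-.1 .96 0 0 0 -.07;-.1 .96 0 0 0 -.07;-.1 .96 0 0 0 -.07;-.1 .96 0 0 0 -.07'
python3 -m handwheel '-.1 .96 0 0 0 -.07;-.1 .96 0 0 0 -.07;-.1 .96 0 0 0 -.07;-.1 .96 0 0 0 -.07;-.1 .96 0 0 0 -.07'
python3 -m handwheel '-.1 .96 0 0 0 -.07;-.1 .96 0 0 0 -.07;-.1 .96 0 0 0 -.07;-.1 .96 0 0 0 -.07;-.1 .8 0 0 0 -.07'
python3 -m handwheel '0 .2 0 0 0 0;0 0 0 0 0 0;0 0 0 0 0 0'
python3 - <<'E'
from h import *
im=viewer.snapshot("top");cv2.imwrite("pics/t2.png",im[:,:,::-1])
E
```

```text
clock: 3.55
eef_pos: [0.523, -0.1435, 0.2455]
orientation: [3.133, 0.002, 1.44]
contact_force: [1.2, 0.5, -3.3]
finger_gap: 0.0563
finger_force: 29.9
clock: 4.05
eef_pos: [0.4991, 0.0453, 0.2393]
orientation: [-3.137, 0.001, 1.404]
contact_force: [1.5, 0.0, -3.0]
finger_gap: 0.0559
finger_force: 29.9
clock: 4.55
eef_pos: [0.4789, 0.2368, 0.2392]
orientation: [-3.138, 0.002, 1.368]
contact_force: [0.8, -0.8, -3.0]
finger_gap: 0.0557
finger_force: 29.9
clock: 5.05
eef_pos: [0.4589, 0.4226, 0.2387]
orientation: [-3.139, 0.003, 1.332]
contact_force: [0.5, 0.2, -3.1]
finger_gap: 0.056
finger_force: 29.9
clock: 5.35
eef_pos: [0.4604, 0.4277, 0.2401]
orientation: [-3.14, 0.003, 1.331]
contact_force: [-0.3, -0.1, -2.4]
finger_gap: 0.0557
finger_force: 29.9
```

```bash
python3 -m handwheel '.08 .2 -.9 0 0 0;0 0 -1 0 0 0;0 0 -1 0 0 0;0 0 -1 0 0 0;0 0 -.8 0 0 0'
python3 -m handwheel '0 0 -.4 0 0 0;0 0 -.2 0 0 0;0 0 0 0 0 0'
```

```text
clock: 5.9
eef_pos: [0.4639, 0.4346, 0.0515]
orientation: [-3.141, 0.002, 1.329]
contact_force: [0.4, -0.6, -2.7]
finger_gap: 0.0558
finger_force: 29.9
clock: 6.2
eef_pos: [0.4643, 0.4356, 0.0289]
orientation: [-3.141, 0.002, 1.33]
contact_force: [0.4, -0.5, -2.2]
finger_gap: 0.056
finger_force: 29.9
```

```bash
python3 -m handwheel '0 0 -.1 0 0 0;0 0 0 0 0 0;0 0 -.06 0 0 0;0 0 0 0 0 0'; python3 -m handwheel '0 0 -.04 0 0 0;0 0 0 0 0 0'
```

```text
clock: 6.6
eef_pos: [0.4648, 0.4374, 0.0241]
orientation: [3.14, -0.002, 1.331]
contact_force: [-0.6, -0.4, -0.2]
finger_gap: 0.0558
finger_force: 29.9
clock: 6.8
eef_pos: [0.4648, 0.4374, 0.0241]
orientation: [3.14, -0.002, 1.331]
contact_force: [-1.7, -2.3, 8.9]
finger_gap: 0.0562
finger_force: 29.9
```

```bash
python3 -m handwheel '0 0 0 0 0 0;0 0 0 0 0 0;0 0 0 0 0 0;0 0 0 0 0 0;0 0 0 0 0 0' 0
python3 -m handwheel '0 0 .9 0 0 0;0 0 .9 0 0 0;0 0 .9 0 0 0;0 0 .9 0 0 0;0 0 1 0 0 0'
python3 -m handwheel '.19 -.79 .2 0 0 .98;.19 -.79 0 0 0 .98;.19 -.79 0 0 0 .98;.19 -.79 0 0 0 .98;.19 -.79 0 0 0 .98'
python3 -m handwheel '.19 -.79 0 0 0 .98;.19 -.79 0 0 0 .98;.19 -.79 0 0 0 .98;.19 -.79 0 0 0 .98;.19 -.79 0 0 0 .98'
python3 -m handwheel '0 0 0 0 0 0;0 0 0 0 0 0'
python3 - <<'E'
from h import *
t=cv2.cvtColor(viewer.snapshot("top"),cv2.COLOR_RGB2BGR);cv2.imwrite("pics/t3.png",t)
c=cam("wrist");w=cv2.cvtColor(viewer.snapshot("wrist"),cv2.COLOR_RGB2BGR);cv2.imwrite("pics/w3.png",w)
z=cv2.resize(t[170:270,160:320],None,fx=4,fy=4,interpolation=cv2.INTER_CUBIC)
cv2.imwrite("pics/tw3.png",np.vstack([z[:,:640],cv2.resize(w,(640,400))])[:800] if 0 else np.hstack([cv2.resize(z,(400,250)),cv2.resize(w,(400,250))]))
for X in [(.5414,.1209,.085),(.6344,.1406,.085)]:print(proj(c,X))
h,S,V=cv2.split(cv2.cvtColor(w,cv2.COLOR_BGR2HSV));print(blobs((V>185)&(S<40),300))
E
```

```text
clock: 7.3
eef_pos: [0.4642, 0.4368, 0.0213]
orientation: [-3.141, 0.0, 1.331]
contact_force: [-0.4, -0.6, -0.1]
finger_gap: 0.0906
finger_force: 0.0
clock: 7.8
eef_pos: [0.4638, 0.4365, 0.2064]
orientation: [-3.141, 0.001, 1.331]
contact_force: [0.1, -0.4, 0.5]
finger_gap: 0.0912
finger_force: 0.0
clock: 8.3
eef_pos: [0.5023, 0.2776, 0.2135]
orientation: [3.142, 0.0, 1.849]
contact_force: [1.1, -0.4, -0.2]
finger_gap: 0.0914
finger_force: 0.0
clock: 8.8
eef_pos: [0.5404, 0.1196, 0.2135]
orientation: [3.141, -0.0, 2.362]
contact_force: [0.4, -0.7, -0.2]
finger_gap: 0.0915
finger_force: 0.0
clock: 9.0
eef_pos: [0.5403, 0.1206, 0.2134]
orientation: [3.141, -0.001, 2.355]
contact_force: [-0.4, 0.1, -0.1]
finger_gap: 0.0912
finger_force: 0.0
[321.21933623 192.34672359]
[407.25696167 246.51775737]
[([200, 45, 46, 44, 1113], [226.1, 63.8]), ([297, 164, 46, 52, 1750], [320.6, 191.0]), ([384, 227, 21, 40, 612], [394.9, 246.8]), ([193, 313, 86, 49, 2472], [235.0, 335.5])]
```

View pics/tw3.png

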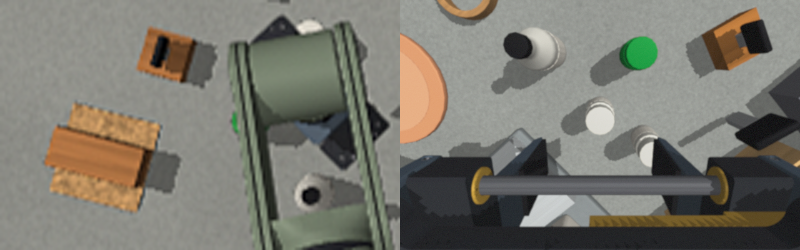

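The box lies flat and centred on the mat. Jar B's lid is at wrist pixel (321,191) against (321,192) predicted, so I descend.

```bash
python3 -m handwheel '.02 0 -.9 0 0 0;0 0 -1 0 0 0;0 0 -1 0 0 0;0 0 -1 0 0 0;0 0 -.5 0 0 0'
python3 -m handwheel '0 0 0 0 0 0;0 0 0 0 0 0;0 0 0 0 0 0;0 0 0 0 0 0;0 0 0 0 0 0' 1
python3 -m handwheel '0 0 0 0 0 0;0 0 0 0 0 0;0 0 0 0 0 0'
```

```text
clock: 9.6
eef_pos: [0.5386, 0.1218, 0.0343]
orientation: [-3.137, -0.003, 2.359]
contact_force: [-0.6, 0.3, 0.0]
finger_gap: 0.0913
finger_force: 0.0
clock: 10.1
eef_pos: [0.5418, 0.1211, 0.0387]
orientation: [3.14, 0.001, 2.357]
contact_force: [-0.3, -0.3, -0.2]
finger_gap: 0.0543
finger_force: 0.0
clock: 10.4
eef_pos: [0.5413, 0.1209, 0.0383]
orientation: [3.141, 0.001, 2.357]
contact_force: [-1.4, -0.4, 5.1]
finger_gap: 0.0455
finger_force: 30.0
```

```bash
python3 -m handwheel '0 0 .6 0 0 0;0 0 .9 0 0 0;0 0 .9 0 0 0;0 0 .6 0 0 0;0 0 0 0 0 0'
python3 -m handwheel '-.05 -.7 0 0 0 0;-.05 -1 0 0 0 0;-.05 -1 0 0 0 0;-.05 -1 0 0 0 0;-.05 -1 0 0 0 0'
python3 -m handwheel '-.05 -1 0 0 0 0;-.05 -1 0 0 0 0;-.03 -.6 0 0 0 0;0 -.25 0 0 0 0;0 0 0 0 0 0'
python3 -m handwheel '0 0 0 0 0 0;0 0 0 0 0 0'
```

```text
clock: 10.9
eef_pos: [0.5431, 0.1212, 0.1605]
orientation: [3.136, 0.004, 2.357]
contact_force: [0.1, -0.2, -3.0]
finger_gap: 0.0455
finger_force: 30.0
clock: 11.4
eef_pos: [0.5295, -0.0684, 0.1551]
orientation: [-3.139, -0.003, 2.358]
contact_force: [1.3, 0.5, -2.6]
finger_gap: 0.0455
finger_force: 30.0
clock: 11.9
eef_pos: [0.5251, -0.1816, 0.1558]
orientation: [-3.141, -0.003, 2.355]
contact_force: [-0.1, 1.0, -2.5]
finger_gap: 0.0456
finger_force: 30.0
clock: 12.1
eef_pos: [0.5257, -0.1797, 0.1571]
orientation: [3.141, -0.001, 2.359]
contact_force: [0.7, -0.2, -2.1]
finger_gap: 0.0454
finger_force: 30.0
```

```bash
python3 -m handwheel '.02 -.04 -.6 0 0 0;0 0 -.6 0 0 0;0 0 -.4 0 0 0;0 0 -.3 0 0 0;0 0 0 0 0 0'
python3 -m handwheel '0 0 -.15 0 0 0;0 0 -.08 0 0 0;0 0 0 0 0 0'
```

```text
clock: 12.6
eef_pos: [0.5258, -0.1815, 0.0801]
orientation: [-3.14, -0.003, 2.359]
contact_force: [0.6, 0.4, -1.7]
finger_gap: 0.0452
finger_force: 30.0
clock: 12.9
eef_pos: [0.5267, -0.1827, 0.0725]
orientation: [3.141, 0.0, 2.358]
contact_force: [0.2, 0.5, -3.5]
finger_gap: 0.0453
finger_force: 30.0
```

```bash
python3 -m handwheel '0 0 -.06 0 0 0;0 0 -.04 0 0 0;0 0 0 0 0 0'
python3 -m handwheel '0 0 -.04 0 0 0;0 0 0 0 0 0;0 0 0 0 0 0'
```

```text
clock: 13.2
eef_pos: [0.5267, -0.1828, 0.0683]
orientation: [3.141, 0.0, 2.357]
contact_force: [0.1, 0.4, -1.9]
finger_gap: 0.0455
finger_force: 30.0
clock: 13.5
eef_pos: [0.5267, -0.1828, 0.0682]
orientation: [3.141, 0.001, 2.357]
contact_force: [-3.1, 0.6, 7.1]
finger_gap: 0.0456
finger_force: 30.0
```

```bash
python3 -m handwheel '0 0 0 0 0 0;0 0 0 0 0 0;0 0 0 0 0 0;0 0 0 0 0 0' 0
python3 -m handwheel '0 0 .5 0 0 0;0 0 .9 0 0 0;0 0 .9 0 0 0;0 0 .9 0 0 0;0 .5 0 0 0 0'
python3 -m handwheel '0 .96 0 0 0 0;0 .96 0 0 0 0;0 .96 0 0 0 0;0 .96 0 0 0 0;.5 .96 0 0 0 0'
python3 -m handwheel '.65 .96 0 0 0 0;.75 .96 0 0 0 0;.8 .85 0 0 0 0;0 0 0 0 0 0;0 0 0 0 0 0'
python3 - <<'E'
from h import *
c=cam("wrist");w=cv2.cvtColor(viewer.snapshot("wrist"),cv2.COLOR_RGB2BGR);cv2.imwrite("pics/w4.png",w)
print(proj(c,(.6344,.1406,.085)))
h,S,V=cv2.split(cv2.cvtColor(w,cv2.COLOR_BGR2HSV));print(blobs((V>185)&(S<40),300))
t=cv2.cvtColor(viewer.snapshot("scene"),cv2.COLOR_RGB2BGR);cv2.imwrite("pics/s4.png",t)
E
```

```text
clock: 13.9
eef_pos: [0.5267, -0.1828, 0.0667]
orientation: [3.141, 0.0, 2.357]
contact_force: [-1.0, -0.9, -0.3]
finger_gap: 0.0746
finger_force: 0.0
clock: 14.4
eef_pos: [0.5298, -0.1651, 0.2]
orientation: [3.137, 0.011, 2.355]
contact_force: [0.6, 0.5, -0.2]
finger_gap: 0.0913
finger_force: 0.0
clock: 14.9
eef_pos: [0.5448, 0.0306, 0.1949]
orientation: [-3.14, -0.001, 2.357]
contact_force: [-0.2, -0.3, 1.1]
finger_gap: 0.0913
finger_force: 0.0
clock: 15.4
eef_pos: [0.6345, 0.1406, 0.1936]
orientation: [-3.14, -0.001, 2.359]
contact_force: [0.0, -0.6, -0.2]
finger_gap: 0.091
finger_force: 0.0
[320.72223858 197.237498  ]
[([590, 55, 50, 110, 2824], [622.6, 105.8]), ([295, 166, 49, 56, 2001], [319.3, 195.7]), ([0, 178, 125, 86, 4174], [57.3, 222.3])]
```

Jar A's lid is at (319,196) against (321,197) predicted, so I grasp it.

```bash
python3 -m handwheel '0 0 -.7 0 0 0;0 0 -1 0 0 0;0 0 -1 0 0 0;0 0 -.9 0 0 0;0 0 -.3 0 0 0'
python3 -m handwheel '0 0 0 0 0 0;0 0 0 0 0 0;0 0 0 0 0 0;0 0 0 0 0 0;0 0 0 0 0 0' 1
python3 -m handwheel '0 0 0 0 0 0;0 0 0 0 0 0;0 0 0 0 0 0'
python3 -m handwheel '0 0 .6 0 0 0;0 0 .9 0 0 0;0 0 .9 0 0 0;0 0 .6 0 0 0;0 0 0 0 0 0'
python3 -m handwheel '-.4 -.6 0 0 0 0;-.5 -.9 0 0 0 0;-.5 -.95 0 0 0 0;-.5 -.95 0 0 0 0;-.4 -.8 0 0 0 0'
python3 -m handwheel '-.2 -.5 0 0 0 0;0 -.15 0 0 0 0;0 0 0 0 0 0;0 0 0 0 0 0'
```

```text
clock: 16.0
eef_pos: [0.6314, 0.1381, 0.0355]
orientation: [-3.136, -0.004, 2.356]
contact_force: [0.1, -0.3, -0.1]
finger_gap: 0.0913
finger_force: 0.0
clock: 16.5
eef_pos: [0.6353, 0.1402, 0.04]
orientation: [3.14, 0.001, 2.357]
contact_force: [0.4, 0.6, -0.6]
finger_gap: 0.0541
finger_force: 0.0
clock: 16.8
eef_pos: [0.6348, 0.1401, 0.0394]
orientation: [3.141, 0.0, 2.358]
contact_force: [-1.0, -0.3, 6.2]
finger_gap: 0.0455
finger_force: 30.0
clock: 17.3
eef_pos: [0.6368, 0.1406, 0.1622]
orientation: [3.135, 0.004, 2.357]
contact_force: [0.5, -0.3, -1.4]
finger_gap: 0.0452
finger_force: 30.0
clock: 17.8
eef_pos: [0.54, -0.0294, 0.1563]
orientation: [-3.139, -0.003, 2.357]
contact_force: [0.2, -1.4, -2.0]
finger_gap: 0.0454
finger_force: 30.0
clock: 18.2
eef_pos: [0.5348, -0.0532, 0.1578]
orientation: [-3.141, -0.001, 2.358]
contact_force: [-0.2, 0.1, -1.5]
finger_gap: 0.0452
finger_force: 30.0
```

```bash
python3 -m handwheel '0 0 -.6 0 0 0;0 0 -.6 0 0 0;0 0 -.4 0 0 0;0 0 -.3 0 0 0;0 0 0 0 0 0'
python3 -m handwheel '0 0 -.15 0 0 0;0 0 -.08 0 0 0;0 0 -.05 0 0 0;0 0 0 0 0 0'
python3 -m handwheel '0 0 -.05 0 0 0;0 0 -.04 0 0 0;0 0 0 0 0 0'
```

```text
clock: 18.7
eef_pos: [0.5339, -0.0529, 0.0809]
orientation: [-3.14, -0.003, 2.359]
contact_force: [0.1, -0.2, -1.3]
finger_gap: 0.0453
finger_force: 30.0
clock: 19.1
eef_pos: [0.5347, -0.0539, 0.0717]
orientation: [3.141, 0.0, 2.357]
contact_force: [0.1, 0.2, -1.9]
finger_gap: 0.0452
finger_force: 30.0
clock: 19.4
eef_pos: [0.5351, -0.054, 0.0694]
orientation: [3.141, 0.001, 2.357]
contact_force: [-2.4, 0.4, 6.7]
finger_gap: 0.0453
finger_force: 30.0
```

```bash
python3 -m handwheel '0 0 0 0 0 0;0 0 0 0 0 0;0 0 0 0 0 0;0 0 0 0 0 0' 0
python3 -m handwheel '0 0 .5 0 0 0;0 0 .9 0 0 0;-.4 -.3 .9 0 0 -.7;-.4 -.3 .9 0 0 -.95;-.4 -.3 .9 0 0 -.95'
python3 -m handwheel '-.4 -.3 .9 0 0 -.95;-.4 -.3 .9 0 0 -.95;0 -.3 .9 0 0 -.95;0 -.3 .9 0 0 -.95;0 -.3 .6 0 0 -.95'
python3 -m handwheel '0 -.2 0 0 0 -.76;0 0 0 0 0 0;0 0 0 0 0 0'
python3 - <<'E'
from h import *
c=cam("wrist");w=cv2.cvtColor(viewer.snapshot("wrist"),cv2.COLOR_RGB2BGR);cv2.imwrite("pics/w5.png",w)
t=cv2.cvtColor(viewer.snapshot("scene"),cv2.COLOR_RGB2BGR)
cv2.imwrite("pics/s5.png",np.hstack([cv2.resize(t[120:350,150:450],(400,307)),cv2.resize(w,(400,307))]))
print(proj(c,(.652,-.157,.343)),proj(c,(.652,-.100,.343)))
E
```

```text
clock: 19.8
eef_pos: [0.5347, -0.0539, 0.0678]
orientation: [3.142, -0.0, 2.357]
contact_force: [-0.4, 0.5, 0.2]
finger_gap: 0.0746
finger_force: 0.0
clock: 20.3
eef_pos: [0.4859, -0.0902, 0.2331]
orientation: [-3.141, -0.0, 2.082]
contact_force: [0.4, 0.5, 0.1]
finger_gap: 0.0912
finger_force: 0.0
clock: 20.8
eef_pos: [0.4548, -0.1505, 0.4028]
orientation: [3.138, 0.001, 1.584]
contact_force: [0.2, -0.8, -0.1]
finger_gap: 0.0913
finger_force: 0.0
clock: 21.1
eef_pos: [0.4544, -0.1577, 0.3992]
orientation: [-3.14, -0.001, 1.51]
contact_force: [-0.5, 0.1, 0.0]
finger_gap: 0.0911
finger_force: 0.0
[615.31070994 200.20094577] [631.88011149 112.35156811]
```

View pics/s5.png

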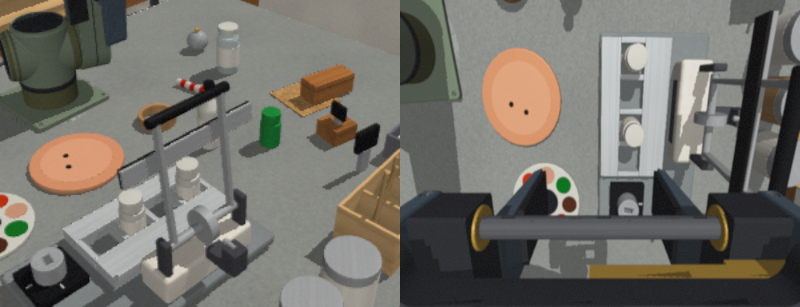

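Both jars look seated. The handle in the wrist view isn't where I predicted, so I need a closer look.

Run:
```python
import cv2
w=cv2.imread("pics/w5.png")[0:280,420:640];cv2.imwrite("pics/w5z.png",cv2.resize(w,None,fx=2,fy=2))
```

```text
(no output)
```

View pics/w5z.png

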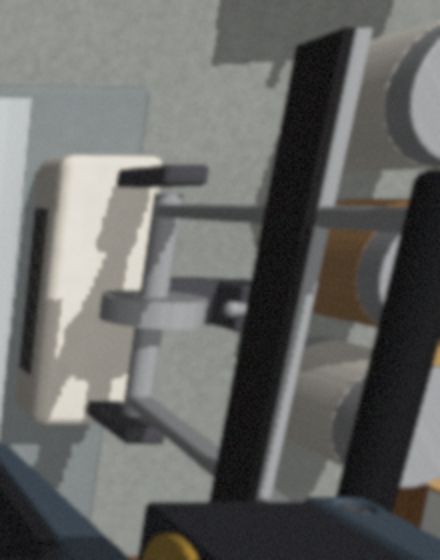

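The handle is the outer black bar. Its pixels run from (635,87) to (602,245), within 3 px of the prediction. I move over it, descend and grip.

```bash
python3 -m handwheel '.9 0 0 0 0 0;1 0 0 0 0 0;1 0 0 0 0 0;1 0 0 0 0 0;.6 0 0 0 0 0'
python3 -m handwheel '.4 0 0 0 0 0;0 0 0 0 0 0;0 0 0 0 0 0'
```

```text
clock: 21.7
eef_pos: [0.637, -0.157, 0.3978]
orientation: [-3.14, -0.001, 1.511]
contact_force: [-0.0, -0.8, 0.5]
finger_gap: 0.0915
finger_force: 0.0
clock: 22.0
eef_pos: [0.6504, -0.1574, 0.399]
orientation: [-3.14, -0.0, 1.509]
contact_force: [0.6, 0.3, 0.8]
finger_gap: 0.0913
finger_force: 0.0
```

```bash
python3 -m handwheel '0 0 -.5 0 0 0;0 0 -.6 0 0 0;0 0 -.5 0 0 0;0 0 -.05 0 0 0;0 0 0 0 0 0'
python3 -m handwheel '0 0 0 0 0 0;0 0 0 0 0 0;0 0 0 0 0 0;0 0 0 0 0 0;0 0 0 0 0 0' 1
python3 -m handwheel '0 0 0 0 0 0;0 0 0 0 0 0;0 0 0 0 0 0;0 0 0 0 0 0;0 0 0 0 0 0'
```

```text
clock: 22.5
eef_pos: [0.6499, -0.1579, 0.3347]
orientation: [3.141, 0.0, 1.508]
contact_force: [0.1, -0.4, -0.1]
finger_gap: 0.0912
finger_force: 0.0
clock: 23.0
eef_pos: [0.6507, -0.1579, 0.3341]
orientation: [3.141, 0.0, 1.508]
contact_force: [0.6, -0.1, -1.6]
finger_gap: 0.0541
finger_force: 0.0
clock: 23.5
eef_pos: [0.6509, -0.1579, 0.3339]
orientation: [3.141, -0.0, 1.508]
contact_force: [1.5, 0.6, -0.1]
finger_gap: 0.0155
finger_force: 30.0
```

```bash
python3 -m handwheel '-.37 .02 -.07 0 0 0;-.37 .02 -.07 0 0 0;-.355 .02 -.12 0 0 0;-.355 .02 -.12 0 0 0'
python3 -m handwheel '-.335 .02 -.17 0 0 0;-.335 .02 -.17 0 0 0;-.31 .02 -.215 0 0 0;-.31 .02 -.215 0 0 0'
```

```text
clock: 23.9
eef_pos: [0.5939, -0.1539, 0.3196]
orientation: [3.136, -0.002, 1.508]
contact_force: [4.1, 1.5, -0.5]
finger_gap: 0.0154
finger_force: 30.0
clock: 24.3
eef_pos: [0.5425, -0.1504, 0.2887]
orientation: [3.136, -0.002, 1.508]
contact_force: [5.3, 3.3, -0.3]
finger_gap: 0.0153
finger_force: 30.0
```

```bash
python3 -m handwheel '-.275 .02 -.255 0 0 0;-.275 .02 -.255 0 0 0;-.235 .015 -.29 0 0 0;-.235 .015 -.29 0 0 0'
python3 -m handwheel '-.19 .01 -.32 0 0 0;-.19 .01 -.32 0 0 0;-.145 .01 -.345 0 0 0;-.145 .01 -.345 0 0 0'
python3 -m handwheel '-.1 .01 -.36 0 0 0;-.1 .01 -.36 0 0 0;0 0 0 0 0 0'
```

```text
clock: 24.7
eef_pos: [0.502, -0.1476, 0.2451]
orientation: [3.135, -0.002, 1.507]
contact_force: [5.4, 3.3, 0.7]
finger_gap: 0.0153
finger_force: 30.0
clock: 25.1
eef_pos: [0.4755, -0.1459, 0.1922]
orientation: [3.135, -0.003, 1.507]
contact_force: [5.3, 5.2, 11.2]
finger_gap: 0.015
finger_force: 30.0
clock: 25.4
eef_pos: [0.4672, -0.1453, 0.1621]
orientation: [3.137, -0.002, 1.507]
contact_force: [3.7, 3.3, 0.1]
finger_gap: 0.0151
finger_force: 30.0
```

```bash
python3 -m handwheel '-.04 0 -.27 0 0 0;-.03 0 -.27 0 0 0;-.02 0 -.27 0 0 0;0 0 0 0 0 0'
python3 -m handwheel '0 0 -.12 0 0 0;0 0 0 0 0 0'
```

```text
clock: 25.8
eef_pos: [0.4633, -0.1451, 0.1298]
orientation: [3.138, -0.003, 1.506]
contact_force: [1.6, 6.1, 2.8]
finger_gap: 0.0153
finger_force: 30.0
clock: 26.0
eef_pos: [0.4631, -0.1451, 0.1256]
orientation: [3.139, -0.003, 1.506]
contact_force: [1.2, 6.1, 3.0]
finger_gap: 0.0154
finger_force: 30.0
```

```bash
python3 -m handwheel '0 0 -.1 0 0 0;0 0 0 0 0 0'; python3 -m handwheel '0 0 -.06 0 0 0;0 0 0 0 0 0'
```

```text
clock: 26.2
eef_pos: [0.463, -0.1451, 0.1217]
orientation: [3.139, -0.003, 1.506]
contact_force: [1.4, 4.8, 3.6]
finger_gap: 0.0152
finger_force: 30.0
clock: 26.4
eef_pos: [0.463, -0.1451, 0.1194]
orientation: [3.139, -0.003, 1.506]
contact_force: [1.2, 5.4, 3.1]
finger_gap: 0.0152
finger_force: 30.0
```

```bash
python3 -m handwheel '0 0 0 0 0 0;0 0 0 0 0 0;0 0 0 0 0 0;0 0 0 0 0 0' .58
python3 -m handwheel '0 0 .5 0 0 0;0 0 .8 0 0 0;0 0 .9 0 0 0;0 0 .9 0 0 0;0 0 .3 0 0 0'
python3 - <<'E'
from h import *
c=cam("wrist");w=cv2.cvtColor(viewer.snapshot("wrist"),cv2.COLOR_RGB2BGR);cv2.imwrite("pics/w6.png",w)
t=cv2.cvtColor(viewer.snapshot("scene"),cv2.COLOR_RGB2BGR);cv2.imwrite("pics/s6f.png",t)
cv2.imwrite("pics/s6.png",np.hstack([cv2.resize(t[120:350,150:450],(400,307)),cv2.resize(w,(400,307))]))
E
```

```text
clock: 26.8
eef_pos: [0.4617, -0.1465, 0.1186]
orientation: [-3.141, 0.0, 1.508]
contact_force: [-0.1, -0.0, 0.1]
finger_gap: 0.0382
finger_force: 0.0
clock: 27.3
eef_pos: [0.4634, -0.147, 0.2583]
orientation: [3.135, 0.002, 1.508]
contact_force: [0.4, 0.2, -0.2]
finger_gap: 0.0383
finger_force: 0.0
```

View pics/s6.png

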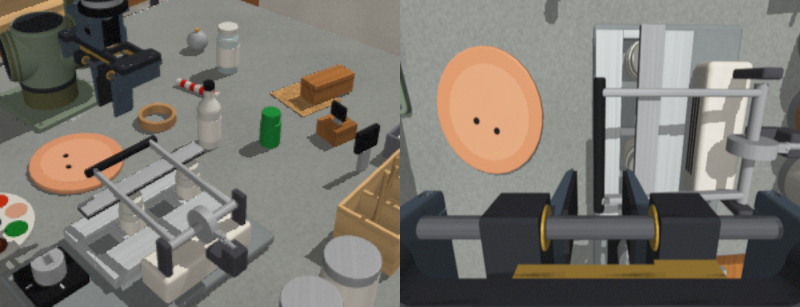

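The clamp is down and stays down untouched, with both jars under it. Next I measure the key switch with the wrist camera.

```bash
python3 -m handwheel '.1 -.34 0 0 0 .8;.1 -.34 0 0 0 1;.1 -.34 0 0 0 1;.1 -.34 0 0 0 1;.1 -.34 0 0 0 1' 0
python3 -m handwheel '.1 -.34 0 0 0 1;.1 -.34 0 0 0 1;.1 -.34 0 0 0 1;.1 -.34 0 0 0 1;.1 -.34 0 0 0 1'
python3 -m handwheel '.1 -.34 -.4 0 0 1;.1 -.34 -.4 0 0 1;.1 -.34 -.4 0 0 1;0 -.34 0 0 0 1;0 -.2 0 0 0 .2'
python3 -m handwheel '0 0 0 0 0 0;0 0 0 0 0 0;0 0 0 0 0 0'
cat > lk.py <<'E'
import sys
from h import *
n=sys.argv[1];c=cam("wrist");w=cv2.cvtColor(viewer.snapshot("wrist"),cv2.COLOR_RGB2BGR);cv2.imwrite(f"pics/{n}.png",w)
np.save(f"pics/{n}.npy",np.hstack([c[1],c[2][:,None]]))
x,y=map(int,sys.argv[2:4]);cv2.imwrite(f"pics/{n}z.png",cv2.resize(w[max(0,y-75):y+75,x-100:x+100],None,fx=4,fy=4,interpolation=cv2.INTER_CUBIC))
print("crop origin",x-100,max(0,y-75));print(proj(c,(.5155,-.3458,.084)))
E
python3 lk.py w7 320 195
```

```text
clock: 27.9
eef_pos: [0.4809, -0.2144, 0.252]
orientation: [-3.139, -0.004, 2.015]
contact_force: [-0.5, -0.0, -0.5]
finger_gap: 0.0755
finger_force: 0.0
clock: 28.4
eef_pos: [0.501, -0.2824, 0.2518]
orientation: [-3.141, -0.005, 2.539]
contact_force: [-0.3, 0.3, 0.4]
finger_gap: 0.0914
finger_force: 0.0
clock: 28.9
eef_pos: [0.5125, -0.3448, 0.2028]
orientation: [3.139, -0.006, 2.976]
contact_force: [-0.2, -0.1, 0.3]
finger_gap: 0.0911
finger_force: 0.0
clock: 29.2
eef_pos: [0.5135, -0.344, 0.2059]
orientation: [3.141, -0.001, 2.974]
contact_force: [-0.6, 0.1, 0.4]
finger_gap: 0.0911
finger_force: 0.0
crop origin 220 120
[318.96743566 196.57333417]
```

View pics/w7z.png

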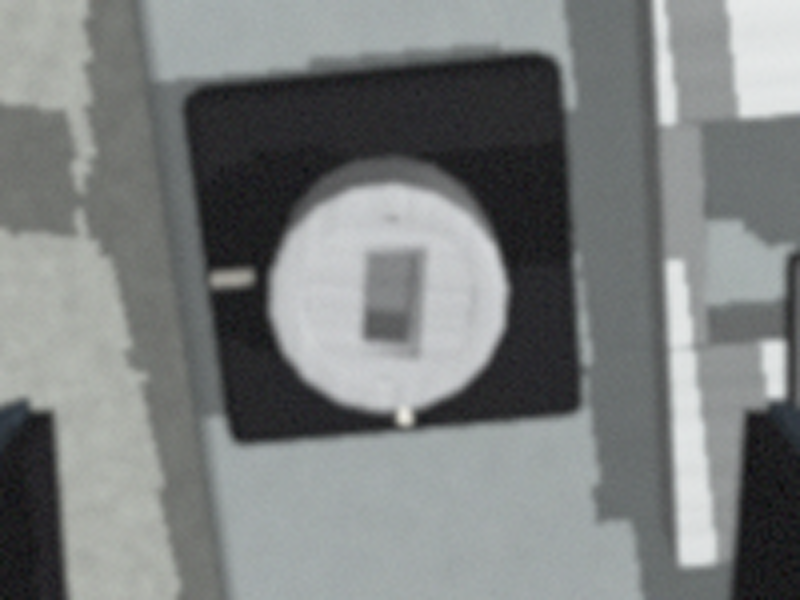

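The view shows the cylinder top as a disc centred near pixel (317,194.5), with the slot close to the image vertical and tilted about 4°. I'll fit it numerically, then take a second view for its height.

```bash
cat > sw.py <<'E'
import sys
from h import *
def meas(n,p):
    w=cv2.imread(f"pics/{n}.png");M=np.load(f"pics/{n}.npy");c=(viewer.camera_info("wrist")["K"],M[:,:3],M[:,3])
    g=cv2.GaussianBlur(cv2.cvtColor(w,cv2.COLOR_BGR2GRAY),(3,3),0)
    x,y=p;g2=g[y-40:y+40,x-40:x+40]
    m=(g2>165).astype(np.uint8);cs,hi=cv2.findContours(m,cv2.RETR_CCOMP,cv2.CHAIN_APPROX_NONE)
    i=max(range(len(cs)),key=lambda k:cv2.contourArea(cs[k]) if hi[0][k][3]<0 else 0)
    e=cv2.fitEllipse(cv2.convexHull(cs[i]));cen=np.array(e[0])+[x-40,y-40]
    hol=[k for k in range(len(cs)) if hi[0][k][3]==i];k=max(hol,key=lambda k:cv2.contourArea(cs[k]))
    r=cv2.minAreaRect(cs[k]);b=cv2.boxPoints(r)+[x-40,y-40]
    P=np.array([onz(c,q,.084)[:2] for q in b]);E=sorted([P[1]-P[0],P[2]-P[1]],key=np.linalg.norm)
    d=E[1]*np.sign(E[1][0]);
    print(n,"ell",cen,e[1],"at .084:",onz(c,cen,.084).round(4),"slot",np.linalg.norm(E,axis=1).round(4),P.mean(0).round(4),"yaw",np.arctan2(d[1],d[0]).round(4))
    mm=cv2.moments(cs[k]);a=.5*np.arctan2(2*mm['mu11'],mm['mu20']-mm['mu02'])
    u=np.array([np.cos(a),np.sin(a)])*10;A=onz(c,cen+u,.084)-onz(c,cen-u,.084);A*=np.sign(A[0]);print(" moment yaw",np.arctan2(A[1],A[0]).round(4))
    return c,cen
if __name__=="__main__":
    a=meas("w7",(317,194))
    if len(sys.argv)>1: b=meas(sys.argv[1],(int(sys.argv[2]),int(sys.argv[3])));print(tri(a[0],a[1],b[0],b[1]))
E
python3 sw.py
python3 -m handwheel '.5 0 0 0 0 0;.5 0 0 0 0 0;.5 0 0 0 0 0;0 0 0 0 0 0;0 0 0 0 0 0'
python3 lk.py w8 320 195
```

```text
w7 ell [317.06586838 194.42950821] (56.56254577636719, 58.02634048461914) at .084: [ 0.5133 -0.3471  0.084 ] slot [0.0145 0.0251] [ 0.514  -0.3468] yaw -0.1748
 moment yaw -0.189
clock: 29.75
eef_pos: [0.5735, -0.3442, 0.2064]
orientation: [3.141, -0.001, 2.975]
contact_force: [-1.3, 0.3, -1.2]
finger_gap: 0.091
finger_force: 0.0
crop origin 220 120
[307.17151597 126.78902156]
```

```bash
python3 sw.py w8 306 125
```

```text
w7 ell [317.06586838 194.42950821] (56.56254577636719, 58.02634048461914) at .084: [ 0.5133 -0.3471  0.084 ] slot [0.0145 0.0251] [ 0.514  -0.3468] yaw -0.1748
 moment yaw -0.189
w8 ell [305.19286346 126.78612518] (59.181549072265625, 69.95612335205078) at .084: [ 0.5152 -0.3474  0.084 ] slot [0.0143 0.0251] [ 0.5143 -0.3466] yaw -0.2435
 moment yaw -0.2104
(array([ 0.51586741, -0.34773986,  0.07470874]), np.float64(0.0003023700709569652))
```

Slot centre ≈ (0.514, −0.347), yaw ≈ −0.19, and its opening measures 14.5×25 mm, which matches the chamfer. Now the key.

```bash
python3 -m handwheel '.05 .6 0 0 0 -.05;.05 1 0 0 0 -.05;.05 1 0 0 0 -.05;.05 1 0 0 0 -.05;.05 1 0 0 0 -.05'
python3 -m handwheel '.05 1 0 0 0 -.05;.05 1 0 0 0 -.05;.05 1 0 0 0 -.05;.05 1 0 0 0 -.05;.05 1 0 0 0 -.05'
python3 -m handwheel '.05 1 0 0 0 -.05;.05 1 0 0 0 -.05;.05 1 0 0 0 -.05;.05 1 0 0 0 -.05;.05 1 0 0 0 -.05'
python3 -m handwheel '.05 1 0 0 0 -.05;.05 1 0 0 0 -.05;.05 .6 0 0 0 -.05;0 0 0 0 0 0;0 0 0 0 0 0'
sed -i 's/(.5155,-.3458,.084)/eval(sys.argv[4])/' lk.py
python3 lk.py w9 320 195 '(.6099,.3449,.086)'
```

```text
clock: 30.3
eef_pos: [0.5826, -0.1595, 0.2071]
orientation: [-3.142, 0.0, 2.947]
contact_force: [0.7, -0.6, -0.4]
finger_gap: 0.0911
finger_force: 0.0
clock: 30.8
eef_pos: [0.5928, 0.0403, 0.2072]
orientation: [-3.142, 0.0, 2.921]
contact_force: [0.3, 0.1, 0.3]
finger_gap: 0.0913
finger_force: 0.0
clock: 31.3
eef_pos: [0.6031, 0.24, 0.2072]
orientation: [-3.141, 0.0, 2.895]
contact_force: [0.8, 0.3, 0.1]
finger_gap: 0.0913
finger_force: 0.0
clock: 31.8
eef_pos: [0.6093, 0.3426, 0.2067]
orientation: [-3.14, -0.0, 2.881]
contact_force: [-0.0, -0.9, 0.3]
finger_gap: 0.0912
finger_force: 0.0
crop origin 220 120
[323.7244071  194.14203227]
```

View pics/w9z.png

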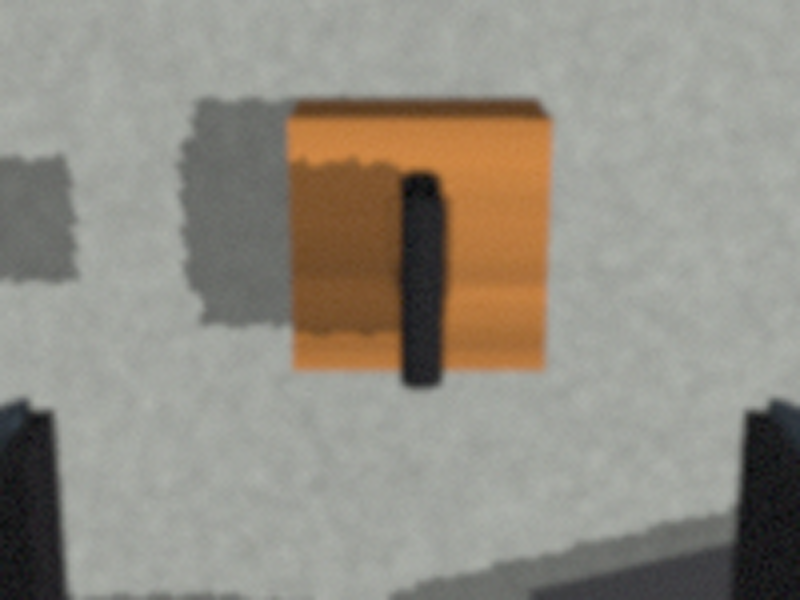

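The bow top is centred at crop (422,292), i.e. pixel (325,192.6), giving the key at (0.609, 0.346). Its yaw matches the tool's and its length reads 42–44 mm, so it is the right key. I grasp it.

```bash
python3 - <<'E'
from h import *
M=np.load("pics/w9.npy");c=(viewer.camera_info("wrist")["K"],M[:,:3],M[:,3])
print(onz(c,(325.1,192.6),.086),tri(c,(325.1,192.6),cam("top"),(223.67,190.33)))
E
python3 -m handwheel '0 .08 -.6 0 0 0;0 0 -.9 0 0 0;0 0 -.9 0 0 0;0 0 -.9 0 0 0;0 0 -.3 0 0 0'
python3 -m handwheel '0 0 -.15 0 0 0;0 0 0 0 0 0;0 0 0 0 0 0'
```

```text
[0.60887324 0.3463908  0.086     ] (array([0.61017653, 0.34546418, 0.07803033]), np.float64(0.0018957661466887387))
clock: 32.35
eef_pos: [0.6077, 0.3433, 0.0591]
orientation: [-3.136, -0.005, 2.878]
contact_force: [-0.2, 0.1, -0.7]
finger_gap: 0.0911
finger_force: 0.0
clock: 32.65
eef_pos: [0.6111, 0.3467, 0.0589]
orientation: [3.139, 0.003, 2.88]
contact_force: [-0.1, -0.3, 1.0]
finger_gap: 0.091
finger_force: 0.0
```

```bash
python3 -m handwheel '-.05 0 -.06 0 0 0;0 0 0 0 0 0' 
python3 -m handwheel '0 0 0 0 0 0;0 0 0 0 0 0;0 0 0 0 0 0;0 0 0 0 0 0;0 0 0 0 0 0' 1
python3 -m handwheel '0 0 0 0 0 0;0 0 0 0 0 0;0 0 0 0 0 0;0 0 0 0 0 0;0 0 0 0 0 0'
```

```text
clock: 32.85
eef_pos: [0.6079, 0.3467, 0.0553]
orientation: [3.141, 0.001, 2.88]
contact_force: [0.4, -0.2, 0.3]
finger_gap: 0.0914
finger_force: 0.0
clock: 33.35
eef_pos: [0.6079, 0.3464, 0.0543]
orientation: [3.142, -0.0, 2.88]
contact_force: [0.9, -0.7, 0.4]
finger_gap: 0.0542
finger_force: 0.0
clock: 33.85
eef_pos: [0.6078, 0.3465, 0.0543]
orientation: [3.142, -0.0, 2.88]
contact_force: [-0.6, 0.1, 0.4]
finger_gap: 0.0147
finger_force: 0.0
```

```bash
python3 -m handwheel '0 0 0 0 0 0;0 0 0 0 0 0;0 0 0 0 0 0'
python3 -m handwheel '0 0 .3 0 0 0;0 0 .6 0 0 0;0 0 .9 0 0 0;0 0 .9 0 0 0;0 0 .9 0 0 0'
python3 lk.py w10 320 195 '(.6078,.3465,.086)'; python3 -m handwheel '0 0 0 0 0 0'
```

```text
clock: 34.15
eef_pos: [0.6079, 0.3465, 0.0543]
orientation: [3.141, 0.0, 2.88]
contact_force: [0.6, 0.0, 1.2]
finger_gap: 0.0101
finger_force: 30.0
clock: 34.65
eef_pos: [0.6077, 0.3463, 0.2006]
orientation: [3.141, 0.0, 2.88]
contact_force: [-0.1, -0.1, -0.2]
finger_gap: 0.0097
finger_force: 30.0
crop origin 220 120
[321.00576103 196.04668093]
clock: 34.8
eef_pos: [0.6092, 0.3471, 0.2028]
orientation: [3.137, 0.005, 2.88]
contact_force: [0.6, 1.1, -1.2]
finger_gap: 0.0099
finger_force: 30.0
```

```bash
python3 -m handwheel '-.13 -.6 .3 0 0 .04;-.13 -.97 .3 0 0 .04;-.13 -.97 0 0 0 .04;-.13 -.97 0 0 0 .04;-.13 -.97 0 0 0 .04'
python3 -m handwheel '-.13 -.97 0 0 0 .04;-.13 -.97 0 0 0 .04;-.13 -.97 0 0 0 .04;-.13 -.97 0 0 0 .04;-.13 -.97 0 0 0 .04'
python3 -m handwheel '-.13 -.97 0 0 0 .04;-.13 -.97 0 0 0 .04;-.13 -.97 0 0 0 .04;-.13 -.97 0 0 0 .04;-.13 -.97 0 0 0 .04'
python3 -m handwheel '-.13 -.97 0 0 0 .04;-.13 -.97 0 0 0 .02;-.13 -.97 0 0 0 .0;0 -.2 0 0 0 0;0 0 0 0 0 0'
python3 -m handwheel '0 0 0 0 0 0;0 0 0 0 0 0'
```

```text
clock: 35.3
eef_pos: [0.5806, 0.1656, 0.2212]
orientation: [-3.14, -0.002, 2.902]
contact_force: [1.3, -0.5, -1.0]
finger_gap: 0.01
finger_force: 30.0
clock: 35.8
eef_pos: [0.5545, -0.0282, 0.2213]
orientation: [-3.141, -0.002, 2.922]
contact_force: [0.7, -0.4, -0.8]
finger_gap: 0.0103
finger_force: 30.0
clock: 36.3
eef_pos: [0.5286, -0.222, 0.2213]
orientation: [3.141, -0.002, 2.943]
contact_force: [0.7, -0.2, -0.9]
finger_gap: 0.0098
finger_force: 30.0
clock: 36.8
eef_pos: [0.5134, -0.3459, 0.221]
orientation: [3.14, -0.002, 2.947]
contact_force: [-0.5, 0.6, -0.2]
finger_gap: 0.0101
finger_force: 30.0
clock: 37.0
eef_pos: [0.5143, -0.3436, 0.2221]
orientation: [3.141, -0.001, 2.951]
contact_force: [0.4, 0.5, -1.2]
finger_gap: 0.01
finger_force: 30.0
```

```bash
python3 -m handwheel '-.04 -.08 -.6 0 0 0;0 0 -.8 0 0 0;0 0 -.5 0 0 0;0 0 -.2 0 0 0;0 0 0 0 0 0'
python3 -m handwheel '0 0 0 0 0 0;0 0 0 0 0 0'
python3 lk.py w11 320 195 '(.514,-.3468,.084)'
```

```text
clock: 37.5
eef_pos: [0.5125, -0.3471, 0.1375]
orientation: [3.141, -0.002, 2.95]
contact_force: [0.8, -0.4, -0.9]
finger_gap: 0.01
finger_force: 30.0
clock: 37.7
eef_pos: [0.5135, -0.3486, 0.1399]
orientation: [-3.14, 0.003, 2.949]
contact_force: [-0.4, 1.1, -0.8]
finger_gap: 0.0097
finger_force: 30.0
crop origin 220 120
[323.97655304 219.77616295]
```

View pics/w11z.png

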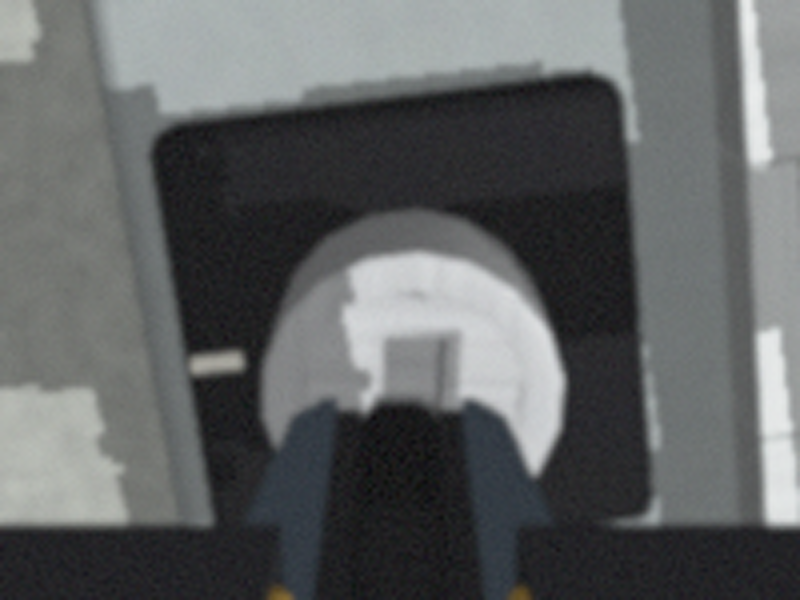

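Run:
```python
from h import *
s=robot.read_state();print(np.round(s["eef_pos"],4),np.round(s["orientation"],3))
M=np.load("pics/w11.npy");c=(viewer.camera_info("wrist")["K"],M[:,:3],M[:,3])
f=lambda x,y:((x+.5)/4-.5+220,(y+.5)/4-.5+120)
a=onz(c,f(385,337),.084);b=onz(c,f(458,331),.084);print(a,b,np.linalg.norm(a-b),(a+b)/2)
L=[onz(c,f(*p),.084) for p in((385,337),(381,390),(458,331),(457,398))]
for i in(0,2):
    d=L[i+1]-L[i];print(np.arctan2(d[1],d[0]))
mid=(a+b)/2;print("centre",mid[:2]+.01275*np.array([np.cos(-.19),np.sin(-.19)]))
# cylinder left/right extremes at row ~385
p,q=onz(c,f(261,385),.084),onz(c,f(566,385),.084);print(p,q,(p+q)/2,np.linalg.norm(p-q))
```

```text
[ 0.5134 -0.3486  0.1398] [-3.141e+00  2.000e-03  2.949e+00]
[ 0.50187554 -0.35001748  0.084     ] [ 0.50315456 -0.33784559  0.084     ] 0.01223890696555505 [ 0.50251505 -0.34393154  0.084     ]
-0.2658642715634726
-0.19320965194046671
centre [ 0.5150356  -0.34633949]
[ 0.5062444 -0.372232   0.084    ] [ 0.51600108 -0.3216323   0.084     ] [ 0.51112274 -0.34693215  0.084     ] 0.05153176074542344
```

```bash
python3 -m handwheel '0 .05 0 0 0 0;0 0 -.15 0 0 0;0 0 -.1 0 0 0;0 0 0 0 0 0;0 0 0 0 0 0'
python3 -m handwheel '0 0 -.1 0 0 0;0 0 0 0 0 0'
python3 -m handwheel '0 0 -.1 0 0 0;0 0 0 0 0 0'
```

```text
clock: 38.25
eef_pos: [0.5125, -0.3463, 0.128]
orientation: [3.141, -0.001, 2.949]
contact_force: [0.3, 0.1, -0.7]
finger_gap: 0.0097
finger_force: 30.0
clock: 38.45
eef_pos: [0.5125, -0.3462, 0.1239]
orientation: [3.141, -0.001, 2.949]
contact_force: [0.3, 0.0, -0.4]
finger_gap: 0.0101
finger_force: 30.0
clock: 38.65
eef_pos: [0.5123, -0.3461, 0.1197]
orientation: [3.141, -0.001, 2.949]
contact_force: [0.4, 0.9, -0.8]
finger_gap: 0.0097
finger_force: 30.0
```

```bash
python3 -m handwheel '0 0 -.1 0 0 0;0 0 -.1 0 0 0;0 0 0 0 0 0'
python3 -m handwheel '0 0 -.1 0 0 0;0 0 -.06 0 0 0;0 0 0 0 0 0'
python3 -m handwheel '0 0 -.06 0 0 0;0 0 0 0 0 0'
```

```text
clock: 38.95
eef_pos: [0.5124, -0.3461, 0.1115]
orientation: [3.141, -0.001, 2.949]
contact_force: [0.5, -0.4, 0.1]
finger_gap: 0.0101
finger_force: 30.0
clock: 39.25
eef_pos: [0.5126, -0.3462, 0.1054]
orientation: [3.141, -0.0, 2.949]
contact_force: [-0.3, -0.2, -0.3]
finger_gap: 0.01
finger_force: 30.0
clock: 39.45
eef_pos: [0.5127, -0.3463, 0.1033]
orientation: [3.141, -0.0, 2.949]
contact_force: [-0.7, -0.6, -0.5]
finger_gap: 0.0102
finger_force: 30.0
```

```bash
python3 -m handwheel '0 0 -.06 0 0 0;0 0 0 0 0 0'
python3 -m handwheel '0 0 -.05 0 0 0;0 0 0 0 0 0'
python3 -m handwheel '0 0 -.04 0 0 0;0 0 0 0 0 0'
```

```text
clock: 39.65
eef_pos: [0.5127, -0.3463, 0.1008]
orientation: [3.141, -0.0, 2.949]
contact_force: [-0.3, 1.0, -1.7]
finger_gap: 0.0104
finger_force: 30.0
clock: 39.85
eef_pos: [0.5127, -0.3464, 0.1002]
orientation: [-3.141, 0.0, 2.949]
contact_force: [-1.6, 1.8, 5.5]
finger_gap: 0.01
finger_force: 30.0
clock: 40.05
eef_pos: [0.5127, -0.3464, 0.1001]
orientation: [-3.141, 0.001, 2.949]
contact_force: [-4.4, 3.2, 13.1]
finger_gap: 0.01
finger_force: 30.0
```

The key is bottomed at TCP z 0.100, as expected. I relax the push slightly and turn clockwise.

```bash
python3 -m handwheel '0 0 .05 0 0 0;0 0 0 0 0 -.4;0 0 0 0 0 -.7;0 0 0 0 0 -.7;0 0 0 0 0 -.7'
python3 -m handwheel '0 0 0 0 0 -.7;0 0 0 0 0 -.7;0 0 0 0 0 -.7;0 0 0 0 0 -.7;0 0 0 0 0 -.7'
python3 -m handwheel '0 0 0 0 0 -.7;0 0 0 0 0 -.7;0 0 0 0 0 -.7;0 0 0 0 0 -.7;0 0 0 0 0 0'
python3 -c "
from h import *
s=robot.read_state();print(s['ft_torque'],s['joint_pos'])"
```

```text
clock: 40.55
eef_pos: [0.5126, -0.3457, 0.1002]
orientation: [3.141, -0.0, 2.684]
contact_force: [-1.1, 3.1, 4.6]
finger_gap: 0.0096
finger_force: 30.0
clock: 41.05
eef_pos: [0.5129, -0.3454, 0.1002]
orientation: [3.14, -0.001, 2.318]
contact_force: [-0.1, 3.6, 3.5]
finger_gap: 0.0094
finger_force: 30.0
clock: 41.55
eef_pos: [0.5133, -0.3452, 0.1002]
orientation: [3.139, -0.001, 2.027]
contact_force: [1.4, 4.7, 5.8]
finger_gap: 0.0102
finger_force: 30.0
[ 1.05826875 -0.20121256  0.01426127] [-0.61189014  0.48186357  1.63124174  0.00277579  1.02838312 -1.06956405]
```

```bash
cat > q.py <<'E'
from h import *
s=robot.read_state();print("torque",np.round(s['ft_torque'],2),"yaw",round(s['orientation'][2],3))
E
python3 -m handwheel '0 0 0 0 0 -.7;0 0 0 0 0 -.7;0 0 0 0 0 -.7;0 0 0 0 0 -.7;0 0 0 0 0 0';python3 q.py
python3 -m handwheel '0 0 0 0 0 -.4;0 0 0 0 0 -.3;0 0 0 0 0 0';python3 q.py
```

```text
clock: 42.05
eef_pos: [0.5137, -0.3451, 0.1002]
orientation: [3.139, -0.002, 1.734]
contact_force: [0.0, 6.0, 5.0]
finger_gap: 0.0102
finger_force: 30.0
torque [ 1.04 -0.32 -0.01] yaw 1.734
clock: 42.35
eef_pos: [0.5138, -0.3451, 0.1003]
orientation: [3.139, -0.002, 1.661]
contact_force: [1.1, 4.5, 4.9]
finger_gap: 0.0099
finger_force: 30.0
torque [ 1.09 -0.29  0.07] yaw 1.661
```

```bash
for i in 1; do python3 -m handwheel '0 0 0 0 0 -.4;0 0 0 0 0 0';python3 q.py; done
python3 -m handwheel '0 0 0 0 0 -.4;0 0 0 0 0 0';python3 q.py
python3 -m handwheel '0 0 0 0 0 -.4;0 0 0 0 0 0';python3 q.py
```

```text
clock: 42.55
eef_pos: [0.5139, -0.3451, 0.1003]
orientation: [3.139, -0.002, 1.619]
contact_force: [0.7, 6.1, 4.3]
finger_gap: 0.0101
finger_force: 30.0
torque [ 1.07 -0.35 -0.02] yaw 1.619
clock: 42.75
eef_pos: [0.5139, -0.3451, 0.1002]
orientation: [3.139, -0.002, 1.577]
contact_force: [2.3, 5.3, 5.1]
finger_gap: 0.0099
finger_force: 30.0
torque [ 1.06 -0.44  0.08] yaw 1.577
clock: 42.95
eef_pos: [0.514, -0.3451, 0.1002]
orientation: [3.139, -0.002, 1.535]
contact_force: [1.1, 5.3, 3.2]
finger_gap: 0.0099
finger_force: 30.0
torque [ 1.04 -0.47  0.05] yaw 1.535
```

```bash
python3 -m handwheel '0 0 0 0 0 -.3;0 0 0 0 0 0';python3 q.py
python3 -m handwheel '0 0 0 0 0 -.3;0 0 0 0 0 0';python3 q.py
python3 -m handwheel '0 0 0 0 0 -.3;0 0 0 0 0 0';python3 q.py
```

```text
clock: 43.15
eef_pos: [0.5141, -0.3451, 0.1002]
orientation: [3.139, -0.002, 1.504]
contact_force: [3.3, 5.8, 4.7]
finger_gap: 0.01
finger_force: 30.0
torque [ 1.12 -0.47  0.19] yaw 1.504
clock: 43.35
eef_pos: [0.5141, -0.3451, 0.1002]
orientation: [3.139, -0.002, 1.474]
contact_force: [1.7, 5.2, 3.5]
finger_gap: 0.0096
finger_force: 30.0
torque [ 1.09 -0.47  0.31] yaw 1.474
clock: 43.55
eef_pos: [0.5142, -0.345, 0.1002]
orientation: [3.139, -0.002, 1.443]
contact_force: [2.7, 6.0, 4.6]
finger_gap: 0.0095
finger_force: 30.0
torque [ 1.12 -0.59  0.65] yaw 1.443
```

Torque climbs to 0.65 N·m past yaw 1.49, so the switch is at its stop. I unwind within the slop, release and lift.

```bash
python3 -m handwheel '0 0 0 0 0 .4;0 0 0 0 0 0';python3 q.py
python3 -m handwheel '0 0 0 0 0 0;0 0 0 0 0 0;0 0 0 0 0 0;0 0 0 0 0 0;0 0 0 0 0 0' 0
python3 -m handwheel '0 0 .4 0 0 0;0 0 .7 0 0 0;0 0 .7 0 0 0;0 0 .7 0 0 0;0 0 .4 0 0 0'
python3 -m handwheel '0 0 0 0 0 0;0 0 0 0 0 0'
python3 lk.py w12 320 195 '(.5141,-.345,.132)'
python3 - <<'E'
from h import *
t=cv2.cvtColor(viewer.snapshot("scene"),cv2.COLOR_RGB2BGR)
a=cv2.resize(t[120:350,150:450],(400,307));b=cv2.resize(cv2.imread("pics/w12z.png"),(400,307));cv2.imwrite("pics/s12.png",np.hstack([a,b]))
E
```

```text
clock: 43.75
eef_pos: [0.5141, -0.345, 0.1002]
orientation: [3.139, -0.002, 1.485]
contact_force: [0.5, 4.9, 4.3]
finger_gap: 0.0097
finger_force: 30.0
torque [ 1.12 -0.51  0.17] yaw 1.485
clock: 44.25
eef_pos: [0.5125, -0.3465, 0.0994]
orientation: [-3.142, 0.0, 1.483]
contact_force: [0.2, 0.3, 0.3]
finger_gap: 0.0472
finger_force: 0.0
clock: 44.75
eef_pos: [0.5133, -0.3469, 0.2181]
orientation: [3.138, 0.002, 1.483]
contact_force: [-0.0, -1.0, 0.5]
finger_gap: 0.087
finger_force: 0.0
clock: 44.95
eef_pos: [0.5124, -0.3462, 0.215]
orientation: [-3.141, -0.0, 1.483]
contact_force: [-0.1, -0.7, -0.6]
finger_gap: 0.0908
finger_force: 0.0
crop origin 220 120
[321.6814196  204.17741541]
```

View pics/s12.png

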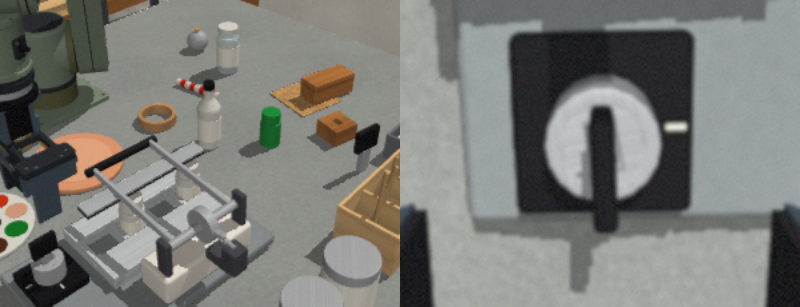

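Run:
```python
from h import *
w=cv2.imread("pics/w12.png");t=cv2.cvtColor(viewer.snapshot("top"),cv2.COLOR_RGB2BGR)
a=cv2.resize(w[150:240,270:370],(500,450),interpolation=cv2.INTER_CUBIC);b=cv2.resize(t[190:280,160:260],(300,270),interpolation=cv2.INTER_CUBIC)
o=np.zeros((450,800,3),np.uint8);o[:,:500]=a;o[:270,500:]=b;cv2.imwrite("pics/f.png",o)
h,S,V=cv2.split(cv2.cvtColor(t,cv2.COLOR_BGR2HSV))
c=cam("top");m=np.zeros(V.shape,np.uint8);m[200:265,170:235]=((h<20)&(S>135))[200:265,170:235]
n,l,st,ce=cv2.connectedComponentsWithStats(m);i=1+np.argmax(st[1:,4]);print(st[i],onz(c,ce[i],.059))
```

```text
[170 212  39  25 621] [0.49256103 0.46908267 0.059     ]
```

View pics/f.png

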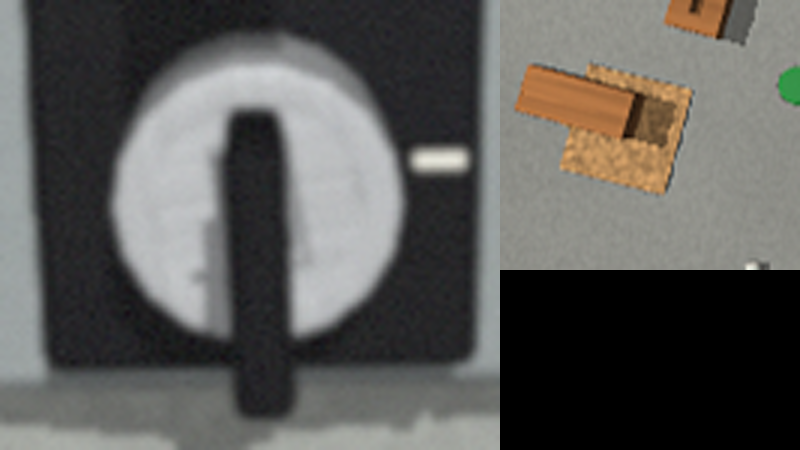

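The key sits in the slot at the stop, but the pencil box has been knocked off-centre on the mat, to about (0.493, 0.469). I'll measure it and reset it.

```bash
cat > bx.py <<'E'
from h import *
t=cv2.cvtColor(viewer.snapshot("top"),cv2.COLOR_RGB2BGR);c=cam("top");h,S,V=cv2.split(cv2.cvtColor(t,cv2.COLOR_BGR2HSV))
# Lab-based: box is redder than cork
d=t[:,:,2].astype(int)-t[:,:,1];m=np.zeros(V.shape,np.uint8);m[200:270,165:240]=((h<14)&(S>110)&(V>100))[200:270,165:240]
m=cv2.morphologyEx(m,cv2.MORPH_OPEN,np.ones((3,3),np.uint8))
k=max(cv2.findContours(m,cv2.RETR_EXTERNAL,cv2.CHAIN_APPROX_NONE)[0],key=cv2.contourArea)
b=cv2.boxPoints(cv2.minAreaRect(k));P=np.array([onz(c,p,.059)[:2] for p in b]);E=sorted([P[1]-P[0],P[2]-P[1]],key=np.linalg.norm)
L=E[1]*np.sign(E[1][1]);print("box",P.mean(0).round(4),np.linalg.norm(E,axis=1).round(4),"yaw",np.arctan2(-L[0],L[1]).round(3))
cv2.imwrite("pics/bx.png",t)
E
python3 bx.py
```

```text
box [0.4954 0.4808] [0.0546 0.1254] yaw -0.261
```

```bash
python3 -m handwheel '-.02 .7 .2 0 0 -.08;-.02 1 0 0 0 -.08;-.02 1 0 0 0 -.08;-.02 1 0 0 0 -.08;-.02 1 0 0 0 -.08'
python3 -m handwheel '-.02 1 0 0 0 -.08;-.02 1 0 0 0 -.08;-.02 1 0 0 0 -.08;-.02 1 0 0 0 -.08;-.02 1 0 0 0 -.08'
python3 -m handwheel '-.02 1 0 0 0 -.08;-.02 1 0 0 0 -.08;-.02 1 0 0 0 -.08;-.02 1 0 0 0 -.08;-.02 1 0 0 0 -.08'
python3 -m handwheel '-.02 1 0 0 0 -.08;-.02 1 0 0 0 -.08;-.02 1 0 0 0 -.08;-.02 1 0 0 0 -.08;-.02 1 0 0 0 -.08'
python3 -m handwheel '0 .9 0 0 0 -.08;0 0 0 0 0 0;0 0 0 0 0 0'
python3 - <<'E'
from h import *
c=cam("wrist");w=cv2.cvtColor(viewer.snapshot("wrist"),cv2.COLOR_RGB2BGR);cv2.imwrite("pics/w13.png",w)
h,S,V=cv2.split(cv2.cvtColor(w,cv2.COLOR_BGR2HSV));m=((h<14)&(S>110)&(V>90)).astype(np.uint8);m[250:]=0
m=cv2.morphologyEx(m,cv2.MORPH_OPEN,np.ones((7,7),np.uint8))
for k in cv2.findContours(m,cv2.RETR_EXTERNAL,cv2.CHAIN_APPROX_NONE)[0]:
    if cv2.contourArea(k)<1500: continue
    b=cv2.boxPoints(cv2.minAreaRect(k));P=np.array([onz(c,p,.059)[:2] for p in b]);E=sorted([P[1]-P[0],P[2]-P[1]],key=np.linalg.norm)
    L=E[1]*np.sign(E[1][1]);print(b.round(0).tolist(),P.mean(0).round(4),np.linalg.norm(E,axis=1).round(4),"yaw",np.arctan2(-L[0],L[1]).round(3))
E
```

```text
clock: 45.65
eef_pos: [0.5081, -0.1568, 0.2227]
orientation: [-3.14, -0.0, 1.44]
contact_force: [-0.2, 0.3, 0.1]
finger_gap: 0.0913
finger_force: 0.0
clock: 46.15
eef_pos: [0.5041, 0.0432, 0.2228]
orientation: [-3.141, 0.0, 1.399]
contact_force: [0.7, -0.2, 0.2]
finger_gap: 0.091
finger_force: 0.0
clock: 46.65
eef_pos: [0.5001, 0.2432, 0.2227]
orientation: [-3.141, 0.001, 1.357]
contact_force: [1.8, 0.3, -0.9]
finger_gap: 0.0911
finger_force: 0.0
clock: 47.15
eef_pos: [0.4962, 0.4431, 0.2225]
orientation: [-3.141, 0.001, 1.315]
contact_force: [1.0, 0.1, -0.6]
finger_gap: 0.0912
finger_force: 0.0
clock: 47.45
eef_pos: [0.4961, 0.4778, 0.2219]
orientation: [-3.141, 0.003, 1.309]
contact_force: [-0.4, -0.9, -0.0]
finger_gap: 0.0909
finger_force: 0.0
```

Run:
```python
from h import *
c=cam("wrist");w=cv2.imread("pics/w13.png");H=cv2.cvtColor(w,cv2.COLOR_BGR2HSV)
for p in[(320,150),(320,180),(320,210),(320,235),(320,90),(400,200),(360,215)]:print(p,H[p[1],p[0]],end=' ')
print(proj(c,(.4954,.4808,.059)))
h,S,V=cv2.split(H);m=((h<16)&(S>130)).astype(np.uint8)
m=cv2.morphologyEx(m,cv2.MORPH_OPEN,np.ones((5,5),np.uint8));print(blobs(m,500))
```

```text
(320, 150) [ 15 167 186] (320, 180) [ 15 174 186] (320, 210) [ 15 170 189] (320, 235) [ 14 170 188] (320, 90) [ 42   9 148] (400, 200) [ 48   8 151] (360, 215) [ 45  11 145] [317.26362393 177.25460932]
[([289, 110, 57, 130, 7188], [317.3, 173.5]), ([437, 225, 44, 42, 1078], [461.5, 241.6])]
```

```bash
python3 -m handwheel '0 .07 -.8 0 0 0;0 0 -1 0 0 0;0 0 -1 0 0 0;0 0 -1 0 0 0;0 0 -.7 0 0 0'
python3 -m handwheel '0 0 -.35 0 0 0;0 0 -.1 0 0 0;0 0 0 0 0 0'
python3 -m handwheel '0 0 0 0 0 0;0 0 0 0 0 0;0 0 0 0 0 0;0 0 0 0 0 0;0 0 0 0 0 0' 1
python3 -m handwheel '0 0 0 0 0 0;0 0 0 0 0 0;0 0 .2 0 0 0;0 0 .5 0 0 0;0 0 0 0 0 0'
```

```text
clock: 48.0
eef_pos: [0.496, 0.4776, 0.041]
orientation: [-3.14, 0.004, 1.305]
contact_force: [0.4, 0.0, 0.4]
finger_gap: 0.0911
finger_force: 0.0
clock: 48.3
eef_pos: [0.4973, 0.4803, 0.0263]
orientation: [3.141, -0.001, 1.306]
contact_force: [-0.1, 0.7, 1.0]
finger_gap: 0.0909
finger_force: 0.0
clock: 48.8
eef_pos: [0.4963, 0.4808, 0.026]
orientation: [-3.141, -0.0, 1.307]
contact_force: [-1.1, 1.0, 3.8]
finger_gap: 0.0562
finger_force: 30.0
clock: 49.3
eef_pos: [0.4983, 0.4815, 0.0557]
orientation: [3.138, -0.004, 1.307]
contact_force: [0.4, 0.8, -2.2]
finger_gap: 0.0558
finger_force: 30.0
```

```bash
python3 -m handwheel '-.3 -.4 0 0 0 .08;-.3 -.4 0 0 0 .08;-.22 -.33 0 0 0 0;0 0 0 0 0 0;0 0 0 0 0 0'
python3 -m handwheel '0 0 0 0 0 0;0 0 0 0 0 0'
```

```text
clock: 49.8
eef_pos: [0.4644, 0.4355, 0.0532]
orientation: [3.141, -0.001, 1.324]
contact_force: [-0.1, -0.6, -1.9]
finger_gap: 0.0559
finger_force: 30.0
clock: 50.0
eef_pos: [0.4645, 0.436, 0.0533]
orientation: [3.141, -0.001, 1.324]
contact_force: [-0.0, -0.2, -3.0]
finger_gap: 0.0563
finger_force: 30.0
```

```bash
python3 -m handwheel '-.02 0 -.3 0 0 0;0 0 -.2 0 0 0;0 0 -.1 0 0 0;0 0 -.05 0 0 0;0 0 0 0 0 0'
python3 -m handwheel '0 0 -.04 0 0 0;0 0 0 0 0 0;0 0 0 0 0 0'
```

```text
clock: 50.5
eef_pos: [0.4629, 0.4352, 0.027]
orientation: [-3.141, 0.001, 1.324]
contact_force: [-0.1, 0.0, -2.7]
finger_gap: 0.0559
finger_force: 30.0
clock: 50.8
eef_pos: [0.4632, 0.4354, 0.0262]
orientation: [3.141, -0.0, 1.324]
contact_force: [-0.5, -0.4, -3.4]
finger_gap: 0.056
finger_force: 30.0
```

```bash
python3 -m handwheel '0 0 -.04 0 0 0;0 0 0 0 0 0;0 0 0 0 0 0'
python3 -m handwheel '0 0 0 0 0 0;0 0 0 0 0 0;0 0 0 0 0 0;0 0 0 0 0 0;0 0 0 0 0 0' 0
python3 -m handwheel '0 0 .6 0 0 0;0 0 .9 0 0 0;0 0 .9 0 0 0;0 0 .9 0 0 0;0 0 .9 0 0 0'
python3 -m handwheel '-.5 -1 0 0 0 0;-.5 -1 0 0 0 0;-.5 -1 0 0 0 0;-.5 -1 0 0 0 0;0 0 0 0 0 0'
python3 bx.py
python3 - <<'E'
from h import *
t=cv2.imread("pics/bx.png");ct,cs=cam("top"),cam("scene");s=cv2.cvtColor(viewer.snapshot("scene"),cv2.COLOR_RGB2BGR);cv2.imwrite("pics/sf.png",s)
g=cv2.cvtColor(t,cv2.COLOR_BGR2GRAY);m=np.zeros(g.shape,bool);m[150:240,320:410]=g[150:240,320:410]<50
print([(b,onz(ct,b[1],.13).round(3)) for b in blobs(m,40)]) # handle if down ~ (.463,-.145)
E
```

```text
clock: 51.1
eef_pos: [0.4633, 0.4355, 0.026]
orientation: [3.141, -0.001, 1.324]
contact_force: [-1.1, -1.3, 5.3]
finger_gap: 0.0559
finger_force: 30.0
clock: 51.6
eef_pos: [0.4631, 0.4353, 0.0242]
orientation: [-3.142, 0.0, 1.324]
contact_force: [-0.8, -0.2, -0.2]
finger_gap: 0.0905
finger_force: 0.0
clock: 52.1
eef_pos: [0.4629, 0.4351, 0.1937]
orientation: [3.142, 0.0, 1.324]
contact_force: [1.0, 0.8, -0.1]
finger_gap: 0.0912
finger_force: 0.0
clock: 52.6
eef_pos: [0.3795, 0.2708, 0.192]
orientation: [-3.139, 0.004, 1.322]
contact_force: [0.2, 0.7, 0.1]
finger_gap: 0.091
finger_force: 0.0
box [0.4649 0.4339] [0.0545 0.127 ] yaw -0.217
[(([346, 231, 46, 8, 186], [368.8, 234.4]), array([ 0.463, -0.148,  0.13 ]))]
```

The box is centred within 2 mm of the mat's middle, and the clamp handle is still down at (0.463, −0.148). I hand the job in.

```bash
python3 -c "
from rig import robot
print(robot.close_job())"
```

```text
the job is handed in; nothing more can be done
None
```

I handed the job in at about 53 s: the box is back in the middle of the mat after being knocked once, both jars are on their cell floors, the clamp is latched, and the key is fully in and turned to its stop; the grader gave no verdict.

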